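# Lap a row of teak compass mounting blocks

## Task

Slacken the clamp knob of the sprung lapping bed and lay the teak blocks that are there (two or three) on the bed in one close row, lengthwise along it, the longest against the end stop and the shortest last, then tighten the knob so that the jaw grips them all. Take the lapping block by its handle and, pressing steadily with about 10 N so that the bed sinks a few millimetres, sweep it slowly over the row in one stroke from the stop end across every block to the other end. Put the lapping block back flat on its rubber mat, leave the blocks clamped, and do not disturb the bezel, the iron balls or the brass pin.

Things in the scene. Friction and masses are not known exactly. Their poses are not given: they have to be found in the camera images.
- vice: Sprung lapping bed on a grey base plate (x -172 to 62, y -160 to 160 mm), fixed to the bench; place and yaw vary. Origin: on the bench, under the clamped blocks' centre line; y runs along the channel, x across it, away from the knob, z up. Channel floor (bed top) z = 40 mm, from the stop at y = -115 to the open end at y = 135 mm. Clamped blocks lie at x = 0, tops at z = 85 mm at rest.
- channel (a point): Point on the channel floor at the foot of the end stop: x = 0, y = -115, z = 40 mm in the vice's frame; axes as the vice. It sinks with the bed. The end stop's top is 30 mm over it. A fence stands along the far side, inner face at x = +25 mm, top 20 mm over the floor; facing it is the sliding jaw, as high, 246 mm long, inner face at x = -37 mm when open.
- bed (a joint): How far the bed (with fence, stop, jaw and blocks) has sunk on its springs, m: 0 at rest, 0.012 at the bottom. It starts to sink at about 3 to 4 N of downward push with blocks on it (6 N empty) and then 1.5 N per mm: 10 N sinks it about 4 mm. Sweep with it 2 to 10 mm down.
- jaw (a joint): How far the sliding jaw has moved towards the fence, m: 0 open (62 mm channel), 0.012 = touches blocks 50 mm wide. Driven only by the clamp knob, 10 mm per rad.
- clamp (a joint): Turn of the clamp knob, rad: 0 fully slack (jaw open), grows clockwise seen from above, end 1.5. The jaw touches the blocks at about 1.2 rad; turn on to about 1.4 or until firm to grip them. It starts at 1.0 to 1.4 (jaw almost shut, no room to load) and stays where it is left (friction 0.15 N m).
- clamp_grip (a point): Point on the clamp knob's axis at the height to grip; on an arm of the bed (it sinks with it) at x = -135 mm, y = 0 in the vice's frame. The knob (56 mm across) has an upright bar grip 54 x 14 mm, top 13 mm over this point; when the joint reads 0 the bar lies along the vice's x, and it turns with the knob.
- block_long: Long teak block 95 x 50 x 45 mm, 0.14 kg. Origin: centre of underside; x along its length, z up. May be absent.
- block_mid: Middle teak block 75 x 50 x 45 mm, 0.11 kg; origin and axes as the long one. May be absent.
- block_short: Short teak block 55 x 50 x 45 mm, 0.08 kg; origin and axes as the long one. May be absent.
- lap: Lapping block, 0.4 kg. Sole plate 90 (its x) x 70 (its y) x 18 mm, abrasive underneath; on it in the middle a dark wooden upright handle 22 mm thick (x) x 66 mm (y), its top 68 mm over the underside. Origin: centre of underside. Sweep it along its x.
- mat: Black rubber mat 130 (x) x 120 (y) x 6 mm, fixed on the bench; the lapping block starts on it and goes back there. Origin: centre of underside.
- bezel: Chrome compass bezel ring 110 mm across, 14 mm high, lying on the bench; bystander.
- balls: Two black iron quadrant balls of 72 mm on a 50 x 160 mm foot, 81 mm high; bystander.
- shadow_pin: Brass shadow pin 90 mm tall on a 48 mm foot; bystander.
Not all that is in view belongs to the job. Several things have the shape of the mat; the one meant has the colours described above.

How it is judged (in metres and radians):
On the way, in this order (a step that is already met when the one before it is completed fails the run):
1. the blocks present lie flat in a close row in the channel, longest at the stop, the clamp still slack (y of block_long in the frame of vice between -0.0815 and -0.0475 m and (y of block_mid in the frame of vice between -0.0915 and -0.0575 m or y of block_mid in the frame of vice between 0.0055 and 0.0395 m) and (y of block_short in the frame of vice between -0.0245 and 0.0095 m or y of block_short in the frame of vice between -0.0045 and 0.0295 m or y of block_short in the frame of vice between 0.0715 and 0.1055 m) and (horizontal distance between block_long and block_short below 0.09 m or (horizontal distance between block_long and block_mid below 0.1 m and horizontal distance between block_mid and block_short below 0.08 m)) and angle between each of block_long, block_mid, block_short's own z axis and vertical below 0.08 rad and angle between the x axis of each of block_long, block_mid, block_short and the y axis of vice, either way round below 0.2 rad and z of each of block_long, block_mid, block_short in the frame of vice below 0.046 m and x of block_long in the frame of vice between -0.016 and 0.006 m and x of block_mid in the frame of vice between -0.016 and 0.006 m and x of block_short in the frame of vice between -0.016 and 0.006 m and value of joint clamp below 0.8 rad), for 0.2 s.
2. the knob is tightened and the jaw grips every block (y of block_long in the frame of vice between -0.0815 and -0.0475 m and (y of block_mid in the frame of vice between -0.0915 and -0.0575 m or y of block_mid in the frame of vice between 0.0055 and 0.0395 m) and (y of block_short in the frame of vice between -0.0245 and 0.0095 m or y of block_short in the frame of vice between -0.0045 and 0.0295 m or y of block_short in the frame of vice between 0.0715 and 0.1055 m) and (horizontal distance between block_long and block_short below 0.09 m or (horizontal distance between block_long and block_mid below 0.1 m and horizontal distance between block_mid and block_short below 0.08 m)) and angle between each of block_long, block_mid, block_short's own z axis and vertical below 0.08 rad and angle between the x axis of each of block_long, block_mid, block_short and the y axis of vice, either way round below 0.2 rad and z of each of block_long, block_mid, block_short in the frame of vice below 0.046 m and x of block_long in the frame of vice between -0.016 and 0.006 m and x of block_mid in the frame of vice between -0.016 and 0.006 m and x of block_short in the frame of vice between -0.016 and 0.006 m and value of joint clamp above 1.05 rad and contact force between jaw and block_long above 1 N and contact force between jaw and block_mid above 1 N and contact force between jaw and block_short above 1 N), for 0.2 s.
3. the held lapping block moves over the first block by the stop, pressing so that the bed is 1.5 to 11 mm down (y of lap in the frame of vice between -0.125 and -0.055 m and value of joint bed between 0.0015 and 0.011 m and linear speed of lap above 0.008 m/s and contact force between lap and the fingers above 1 N and z of lap in the frame of vice below 0.086 m and x of lap in the frame of vice between -0.025 and 0.025 m), for 0.1 s.
4. still moving and pressing, it crosses the middle of the row (the middle block if there are three, else the joint) (value of joint bed between 0.0015 and 0.011 m and linear speed of lap above 0.008 m/s and contact force between lap and the fingers above 1 N and z of lap in the frame of vice below 0.086 m and x of lap in the frame of vice between -0.025 and 0.025 m and ((horizontal distance between lap and block_mid below 0.03 m and y of lap in the frame of vice above -0.03 m) or (height (world z) of block_long below -1 m and y of lap in the frame of vice between -0.05 and -0.03 m) or (height (world z) of block_mid below -1 m and y of lap in the frame of vice between -0.05 and -0.03 m) or (height (world z) of block_short below -1 m and y of lap in the frame of vice between -0.05 and -0.03 m))), for 0.1 s.
5. still moving and pressing, it passes over the last block (value of joint bed between 0.0015 and 0.011 m and linear speed of lap above 0.008 m/s and contact force between lap and the fingers above 1 N and z of lap in the frame of vice below 0.086 m and x of lap in the frame of vice between -0.025 and 0.025 m and y of lap in the frame of vice above -0.015 m and (horizontal distance between lap and block_short below 0.022 m or (horizontal distance between lap and block_mid below 0.03 m and height (world z) of block_short below -1 m))), for 0.15 s.
At the end, for the whole second after the job is handed in: All blocks present flat in the channel, longest within 20 mm of the stop, the rest in order of length, gaps under 15 mm; knob past 1.05 rad, jaw pressing each block (over 1 N); lapping block flat on the mat, centres within 40 mm; bystanders moved under 25 mm (all of step 2 and horizontal distance between lap and mat below 0.04 m and height (world z) of lap below 0.012 m and angle between lap's own z axis and vertical below 0.08 rad and linear speed of lap below 0.02 m/s); the robot touches nothing.
It fails at once if the bezel is moved more than 25 mm (distance of bezel from where it was at the start of the episode above 0.025 m).
It fails at once if the balls is moved more than 25 mm (distance of balls from where it was at the start of the episode above 0.025 m).
It fails at once if the shadow_pin is moved more than 25 mm (distance of shadow_pin from where it was at the start of the episode above 0.025 m).
Of block_long, block_mid, block_short only 2 to 3 are there at a start; the rules pass over those that are not, and their reading is None.
At some moment in a run one of lap may be knocked a few centimetres aside while the robot is not near it.
Once in a run the grip may slacken for a moment while it holds something.
It also fails if it takes over 210 s, if anything falls off the work surface, if the arm or the gripper's body presses on something with over 40 N, if the wrist force passes 120 N, or if a joint passes its speed limit or range.

## Robot

A 6-joint arm with a two-finger parallel gripper is mounted at the origin on the work surface. World frame = base frame: x ahead of the robot, y to its left, z up, the work surface at z = 0. Lengths are in m, angles in degrees, forces in N, time in s.
With the tool pointing down it reaches from about 0.4 to 0.825 m from the base axis. Payload 7 kg.
Tool frame: the origin (TCP) lies midway between the tips of the shut fingers; the grasp point (between the pads) lies 19 mm behind it; z points along the fingers, y is the line along which they close (so a half turn about z gives the same grasp; the last joint's range is limited). The gripper opens to 88 mm and grips with 3 to 60 N. Pads are 19 mm wide; open, the fingers measure 130 mm over their backs; the gripper's body (78 mm by 193 mm) begins 47 mm behind the grasp point.
Start: joints at [-57.233, 20.546, 0.682, 0, -70.136, -16.507], TCP at [0.189, -0.648, 0.227] pointing down, gripper open.
Joint ranges: [-176.03, 176.03], [-82.01, 121.73], [-58.28, 71.71], [-173.87, 95.51], [-174.79, -0.11], [-173.66, 173.66]. Speed limits (degrees/s): [136.94, 136.94, 172.46, 180, 180, 180].

## Interface

Orientations are given as [roll, pitch, yaw] about the fixed x, y, z axes, in that order (R = Rz(yaw) Ry(pitch) Rx(roll)).
In Python, from plant import get_state, optics, order gives the robot as it stands. The module is installed in compiled form; this text tells all that it offers.
- The arm moves only by the tool send_rows, never from a script. Its argument "moves" is a list of rows, each an object with "slide": the shift along the tool's x, y, z as a fraction of full scale, a list of three; "turn": the turn about the tool's z as a fraction of full scale; "gripper": the opening, from 0 (shut) to 1 (fully open). A call has exactly 5 rows; each row is the pose to reach, as a shift and turn from the pose commanded when the call began, along the tool's axes at that moment; what a row does not reach only later rows make up. Full scale, the value 1, is 150 mm for a shift and 90 degrees for a turn. A row lasts 1/12 s, in which the tool goes at most 41.7 mm and 7.16 degrees, less where a joint would pass 70% of its speed; a pose out of reach is approached as far as the arm can. A call with a number of a shift or a turn outside -1 to 1 is refused whole. A call with a gripper value outside its range is refused whole. The fingers move at their own pace and stop on an object; "newtons" is the grip in N (left out, the last holds). Time passes only in rows, so rows that repeat a pose let the fingers close, or fill a call up. It gives the time, the measured TCP pose, the force, the opening and the grip force at its end, in the units of the state.
- get_state(): the state, without advancing time (a new reading comes with each control period).
- optics.capture(name): name is "side" or "top" or "wrist"; returns a dict with "img" (420x560x3 uint8, red, green, blue), "intrinsics" (3x3 intrinsics, pixels), "origin" and "attitude" of the camera in the world. Camera axes: x right, y down, z forward; pixel columns grow to the right and rows downward; lengths in m; the calibration is good to about 2 mm. A picture is of the moment at which its call begins. There is no depth.
- order.close_job(): hands the job in; it is judged then, once.
Trained networks look in the newest picture that a camera, given by its name, has taken for a name from the list of things; names that differ only in an ending like _2 or _b are one class to them, and where a whole thing is asked for, a point or a joint stands for the part that bears it (a point fixed in the world has none). Each returns a list of dicts, best first, with "p" (0 to 1); they miss things now and then, are a little off and sometimes report something else, mostly with a low value. They report only what shows in the picture. A call takes as long as a camera call. They do not tell look-alikes from the thing itself.
- optics.look_for(camera, name): "location" ([x, y, z] in m, in world coordinates, good to about 4 mm: the middle of the surface that is visible of it).
The state is a dict: "time_s": time; "joints": joint angles; "qd": joint speeds; "joint_torque": joint torques, N m; "tcp_pos": TCP position; "eef_rot": TCP orientation; "contact_force": force on the tool from outside, world axes, zero at the start; "moment": the same for the moment, N m; "gripper_width": finger opening in m; "gripper_force": force on a finger pad.
Only numpy, scipy, OpenCV 4.12 (cv2) and the standard library are available. Lean on these libraries where they do the work, as an engineer would, in place of code of your own. Each camera call takes 0.05 s, during which the arm holds its last target. There are 200 camera calls.

## Working session

There is one attempt and no reset: what is moved stays moved. The work goes in short steps, Python scripts to look and compute and a tool call to move; the robot and the scene stay as the last step left them, time stands still between calls to the robot, and variables do not carry over. Pictures are saved under pics/ and viewed, at most 15 in all, crops included, and the job is handed in when it is done.

Besides the shell and the picture viewer there is one more tool, called after "Emit:" as a command line: name --argument value ..., lists and objects as JSON in quotes. send_rows: Moves the arm, as the interface text tells. Shift numbers are shares of 150 mm and turn numbers shares of 90 degrees, none past 1 either way. Its arguments: {"type":"object","properties":{"moves":{"type":"array"},"newtons":{"type":"number"}},"required":["moves"]}

```bash
mkdir -p pics; cat > h.py <<'E'
import numpy as np, cv2
from plant import get_state, optics, order
from scipy.spatial.transform import Rotation as R
def cap(n,f=None):
    c=optics.capture(n)
    if f: cv2.imwrite('pics/'+f,c['img'][:,:,::-1])
    return c
def att(c):
    a=np.array(c['attitude'],float)
    return a if a.shape==(3,3) else R.from_euler('xyz',a,degrees=True).as_matrix()
def proj(c,p):
    v=att(c).T@(np.array(p)-c['origin']); q=np.array(c['intrinsics'])@v; return q[:2]/q[2]
def ray(c,u,z):
    d=att(c)@np.linalg.inv(c['intrinsics'])@[u[0],u[1],1]; o=np.array(c['origin']); return o+d*(z-o[2])/d[2]
E
python3 - <<'E'
from h import *
for n in ['top','side']:
    c=cap(n,n+'0.png'); print(n,c['origin'],c['attitude'],c['intrinsics'])
    for o in ['vice','clamp_grip','channel','block_long','block_mid','block_short','lap','mat','bezel','balls','shadow_pin']:
        for d in optics.look_for(n,o)[:4]: print(o,round(d['p'],2),np.round(d['location'],3),proj(c,d['location']).round())
print(get_state())
E
```

```text
top [ 0.4606668  -0.02248416  1.14984351] [-172.30546161    1.11168285  -88.67622237] [[428.06264079   0.         283.7415539 ]
 [  0.         428.06264079 210.45829849]
 [  0.           0.           1.        ]]
vice 0.9 [ 0.544 -0.017  0.016] [291. 236.]
vice 0.5 [ 0.584 -0.015  0.04 ] [290. 221.]
clamp_grip 0.88 [ 0.466 -0.022  0.074] [292. 266.]
channel 0.6 [ 0.584 -0.014  0.038] [290. 221.]
block_mid 0.74 [0.447 0.3   0.044] [167. 271.]
block_mid 0.62 [ 0.464 -0.025  0.068] [293. 267.]
block_short 0.93 [0.6   0.303 0.048] [168. 212.]
lap 0.63 [ 0.585 -0.305  0.023] [401. 223.]
mat 0.87 [ 0.398 -0.318  0.004] [405. 295.]
mat 0.86 [ 0.588 -0.323  0.003] [405. 223.]
mat 0.64 [0.72  0.219 0.01 ] [206. 170.]
bezel 0.86 [0.777 0.078 0.014] [258. 151.]
balls 0.87 [ 0.778 -0.106  0.067] [327. 146.]
shadow_pin 0.65 [0.6   0.305 0.047] [168. 212.]
shadow_pin 0.55 [0.719 0.224 0.007] [204. 171.]
shadow_pin 0.42 [ 0.584 -0.307  0.023] [401. 224.]
side [0.32997646 0.79918133 0.78133986] [-129.42269409   -0.21141145 -162.49371233] [[529.26221208   0.         279.36078618]
 [  0.         529.2
[... 695 characters left out ...]
87. 228.]
{'time_s': 1.2, 'joints': array([-5.72335528e+01,  2.05465876e+01,  6.80042339e-01, -4.36016842e-04,
       -7.01355090e+01, -1.65081083e+01]), 'qd': array([-0.01997465, -0.00402604, -0.01694996,  0.10471818,  0.01460923,
       -0.03656739]), 'joint_torque': array([-4.81642492e-04, -5.82390261e+01,  2.93303883e+01,  7.00296611e+00,
        1.24371483e-02,  3.32543209e-05]), 'tcp_pos': array([ 0.1889624 , -0.64797192,  0.22654272]), 'eef_rot': array([ 1.79997914e+02, -1.90549828e-04, -1.63741809e+02]), 'contact_force': array([-0.8990389 , -0.73931241, -0.60629626]), 'moment': array([-0.0247573 ,  0.01674809,  0.00347642]), 'gripper_force': 0.0, 'gripper_width': 0.08782998526202741}
```

View pics/top0.png

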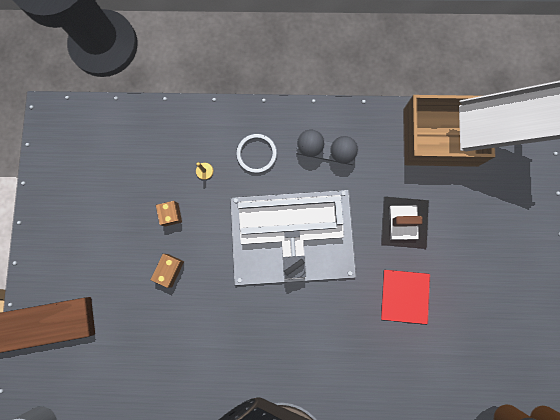

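View pics/side0.png

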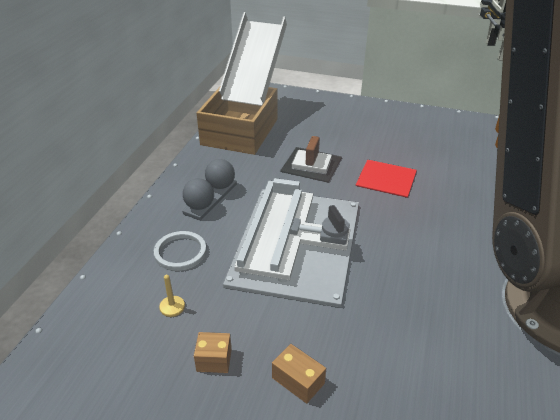

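The pictures show two blocks: mid at (167,270) and short at (168,212) in the top view. The vice is at (292,238) with its stop at the right end (340,212). The lap stands on the black mat at (405,222), and the red mat at (405,297) is the decoy. I'll zoom in for corners.

```bash
python3 - <<'E'
import cv2
a=cv2.imread('pics/top0.png')
cv2.imwrite('pics/z1.png',cv2.resize(a[182:297,224:364],None,fx=5,fy=5,interpolation=cv2.INTER_CUBIC))
b=cv2.resize(a[190:300,140:200],None,fx=5,fy=5,interpolation=cv2.INTER_CUBIC)
c=cv2.resize(a[190:300,375:435],None,fx=5,fy=5,interpolation=cv2.INTER_CUBIC)
cv2.imwrite('pics/z2.png',cv2.hconcat([b,c]))
E
```

```text
(no output)
```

View pics/z1.png

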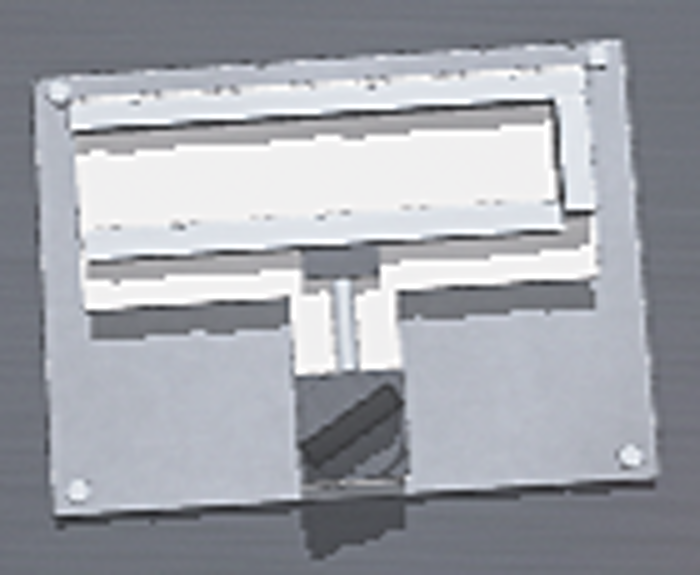

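View pics/z2.png

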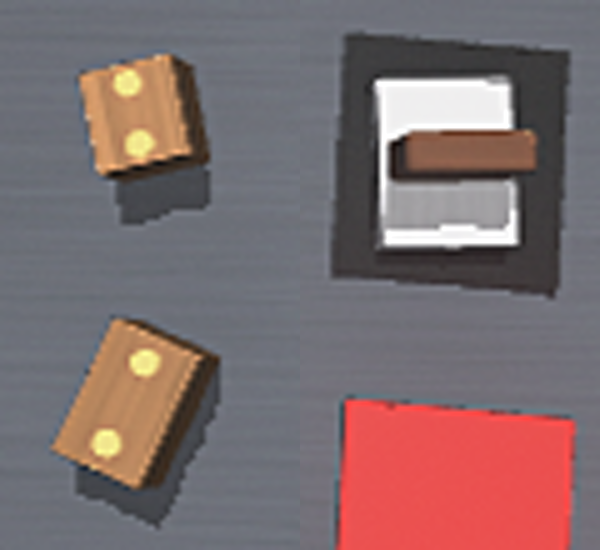

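The zooms give the corners of the vice, blocks, lap and mats. The knob bar points about 60° clockwise from the vice x axis. Next I'll compute the poses.

```bash
python3 - <<'E'
from h import *
c=cap('top'); s=cap('side')
def P(X,Y,ox,oy,z): return ray(c,((X+.5)/5-.5+ox,(Y+.5)/5-.5+oy),z)[:2]
print('plate')
for z in (0.006,.01): 
    q=[P(*p,224,182,z) for p in [(35,80),(622,40),(658,482),(55,516)]]
    print(z,np.round(q,4),[round(float(np.linalg.norm(q[i]-q[(i+1)%4])),4) for i in range(4)],np.mean(q,0), [np.degrees(np.arctan2(*(q[i]-q[j]))) for i,j in((0,1),(3,2))])
print('fence inner top edge',[P(*p,224,182,.06).round(4) for p in [(72,130),(552,100)]],'stop face',[P(*p,224,182,.07).round(4) for p in [(555,102),(567,210)]])
for n,k in (('short',[(80,75),(172,57),(190,160),(102,175)]),('mid',[(118,318),(205,358),(142,488),(53,450)])):
    q=np.array([P(*p,140,190,.045) for p in k]); print(n,q.mean(0),[np.linalg.norm(q[i]-q[(i+1)%4]).round(4) for i in range(4)], 'len dir yaw',[np.degrees(np.arctan2(*(d)[::-1])) for d in (q[2]-q[1],q[3]-q[0])])
o=(315,190)
q=np.array([P(*p,*o,.006) for p in [(345,33),(570,52),(553,297),(332,275)]]);print('mat',q.mean(0),q)
q=np.array([P(*p,*o,.024) for p in [(375,77),(512,80),(518,246),(380,248)]]);print('sole',q.mean(0),q)
q=np.array([P(*p,*o,.074) for p in [(407,131),(537,131),(535,174),(405,168)]]);print('handle',q.mean(0),q)
print('knob bar',P(352,425,224,182,.085),P(305,455,224,182,.085),P(400,395,224,182,.085))
E
```

```text
plate
0.006 [[ 0.6469  0.1483]
 [ 0.6752 -0.1693]
 [ 0.4392 -0.189 ]
 [ 0.414   0.1285]] [0.3189, 0.2368, 0.3184, 0.2338] [ 0.54382468 -0.0203691 ] [np.float64(-5.084017884966765), np.float64(-4.542615261894804)]
0.01 [[ 0.6463  0.1477]
 [ 0.6745 -0.1688]
 [ 0.4393 -0.1884]
 [ 0.4141  0.1279]] [0.3178, 0.236, 0.3173, 0.233] [ 0.54353388 -0.0203765 ] [np.float64(-5.084017884966771), np.float64(-4.542615261894811)]
fence inner top edge [array([0.6124, 0.1201]), array([ 0.633 , -0.1266])] stop face [array([ 0.6305, -0.1272]), array([ 0.5753, -0.1336])]
short [0.59667482 0.30828737] [np.float64(0.0491), np.float64(0.0556), np.float64(0.0465), np.float64(0.0545)] len dir yaw [np.float64(-166.92917177759364), np.float64(-164.1517351133149)]
mid [0.44818123 0.30270973] [np.float64(0.0502), np.float64(0.0726), np.float64(0.0504), np.float64(0.0742)] len dir yaw [np.float64(156.71786122902157), np.float64(156.64034680714374)]
mat [ 0.58947685 -0.32034223] [[ 0.65899113 -0.26511434]
 [ 0.65102077 -0.38543824]
 [ 0.51941467 -0.3736185 ]
 [ 0.52848085 -0.25719783]]
sole [ 0.58794414 -0.31373691] [[ 0.63257064 -0.27691245]
 [ 0.63242524 -0.34894889]
 [ 0.54469649 -0.3504599 ]
 [ 0.54208419 -0.27862641]]
handle [ 0.58828412 -0.31327153] [[ 0.5977456  -0.28138833]
 [ 0.5990951  -0.34648052]
 [ 0.57731775 -0.34505091]
 [ 0.57897804 -0.28016635]]
knob bar [ 0.46491006 -0.02702425] [ 0.44973178 -0.00418277] [ 0.48014329 -0.05042489]
```

```bash
cat >> h.py <<'E'
def plan(*goals, p=None, yaw=None):
    """goals (x,y,z,yaw): print calls as slide fractions and turn fraction, from the present pose"""
    s=get_state()
    if p is None: p=np.array(s['tcp_pos']); yaw=s['eef_rot'][2]
    for g in goals:
        for k in range(9):
            d=np.array(g[:3])-p; dy=(g[3]-yaw+180)%360-180
            l=R.from_euler('xyz',[180,0,yaw],degrees=True).as_matrix().T@d/.15
            n=max(np.abs(l).max(),np.linalg.norm(l)*.15/.2,abs(dy)/35.5,1e-9)
            l=(l/max(n,1)).round(3); t=round(-dy/max(n,1)/90,3)
            p=p+R.from_euler('xyz',[180,0,yaw],degrees=True).as_matrix()@l*.15; yaw-=t*90
            print(list(map(float,l)),t,'->',p.round(4),round(yaw,1))
            if n<=1: break
VO=np.array([.5985,-.0157]); VY=4.85
def V(x,y):
    a=np.radians(VY); return VO+[x*np.cos(a)-y*np.sin(a),x*np.sin(a)+y*np.cos(a)]
E
python3 - <<'E'
from h import *
print(V(-.135,0)); plan((.464,-.027,.22,-56.7))
E
```

```text
[ 0.46398337 -0.0271139 ]
[-0.843, 1.0, 0.013] -0.344 -> [ 0.2684 -0.4686  0.2246] -132.8
[-1.0, 0.342, 0.01] -0.277 -> [ 0.3326 -0.3237  0.2231] -107.9
[-1.0, -0.106, 0.01] -0.264 -> [ 0.3937 -0.1857  0.2216] -84.1
[-1.0, -0.572, 0.011] -0.303 -> [ 0.4636 -0.0277  0.22  ] -56.8
[-0.003, -0.005, -0.0] -0.001 -> [ 0.464  -0.0269  0.22  ] -56.7
```

Emit:
send_rows --moves '[{"slide": [-0.843, 1.0, 0.013], "turn": -0.344, "gripper": 1}, {"slide": [-0.843, 1.0, 0.013], "turn": -0.344, "gripper": 1}, {"slide": [-0.843, 1.0, 0.013], "turn": -0.344, "gripper": 1}, {"slide": [-0.843, 1.0, 0.013], "turn": -0.344, "gripper": 1}, {"slide": [-0.843, 1.0, 0.013], "turn": -0.344, "gripper": 1}]'

```text
time_s: 1.72
tcp_pos: [0.2689, -0.466, 0.2247]
eef_rot: [-180.0, 0.0, -132.3]
contact_force: [0.0, 0.1, 0.8]
gripper_width: 0.0876
gripper_force: 0.0
```

Emit:
send_rows --moves '[{"slide": [-1.0, 0.342, 0.01], "turn": -0.277, "gripper": 1}, {"slide": [-1.0, 0.342, 0.01], "turn": -0.277, "gripper": 1}, {"slide": [-1.0, 0.342, 0.01], "turn": -0.277, "gripper": 1}, {"slide": [-1.0, 0.342, 0.01], "turn": -0.277, "gripper": 1}, {"slide": [-1.0, 0.342, 0.01], "turn": -0.277, "gripper": 1}]'

```text
time_s: 2.13
tcp_pos: [0.3343, -0.3198, 0.2237]
eef_rot: [-179.9, 0.0, -107.4]
contact_force: [-1.1, -0.3, -0.2]
gripper_width: 0.0879
gripper_force: 0.0
```

Emit:
send_rows --moves '[{"slide": [-1.0, -0.106, 0.01], "turn": -0.264, "gripper": 1}, {"slide": [-1.0, -0.106, 0.01], "turn": -0.264, "gripper": 1}, {"slide": [-1.0, -0.106, 0.01], "turn": -0.264, "gripper": 1}, {"slide": [-1.0, -0.106, 0.01], "turn": -0.264, "gripper": 1}, {"slide": [-1.0, -0.106, 0.01], "turn": -0.264, "gripper": 1}]'

```text
time_s: 2.55
tcp_pos: [0.3954, -0.1828, 0.2221]
eef_rot: [-179.9, 0.0, -83.7]
contact_force: [1.5, 0.0, 0.8]
gripper_width: 0.0877
gripper_force: 0.0
```

Emit:
send_rows --moves '[{"slide": [-1.0, -0.572, 0.011], "turn": -0.303, "gripper": 1}, {"slide": [-1.0, -0.572, 0.011], "turn": -0.303, "gripper": 1}, {"slide": [-1.0, -0.572, 0.011], "turn": -0.303, "gripper": 1}, {"slide": [-1.0, -0.572, 0.011], "turn": -0.303, "gripper": 1}, {"slide": [-1.0, -0.572, 0.011], "turn": -0.303, "gripper": 1}]'

```text
time_s: 2.97
tcp_pos: [0.4661, -0.0239, 0.2202]
eef_rot: [-179.9, -0.0, -56.3]
contact_force: [-0.1, 0.2, 0.5]
gripper_width: 0.0878
gripper_force: 0.0
```

```bash
python3 - <<'E'
from h import *
s=get_state();print(s['time_s'],s['tcp_pos'],s['eef_rot'],s['joints'])
c=cap('wrist','w1.png');print(c['origin'],c['attitude'])
np.save('w1.npy',np.r_[c['origin'],c['attitude']])
for o in ['clamp_grip','clamp']:
    print([(d['p'],d['location'],proj(c,d['location'])) for d in optics.look_for('wrist',o)])
E
```

```text
2.9667 [ 0.46607959 -0.02390265  0.22020893] [-1.79907817e+02 -3.11946671e-02 -5.63394277e+01] [ 2.13400497e+01  7.19963056e-01 -2.51303146e+01  1.20175400e-02
 -6.40530066e+01  1.23152986e+01]
[ 0.51020497 -0.09110437  0.37781295] [ 1.62658217e+02  8.83514659e-02 -1.46341656e+02]
[(0.67, [0.4707, -0.0277, 0.069], array([275.06476769, 183.80396791]))]
[(0.74, [0.464, -0.0294, 0.0697], array([282.19553821, 186.43622829])), (0.57, [0.577, -0.0279, 0.0418], array([181.00049091, 115.62173415]))]
```

View pics/w1.png

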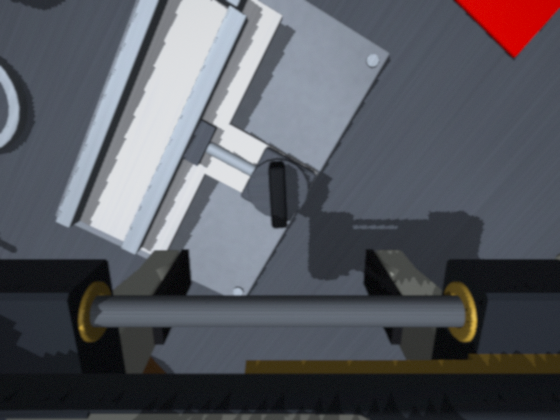

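The wrist view shows the bar nearly in line with the gripper, its top face spanning (275,163) to (280,224). I'll triangulate its height from the top and wrist views.

```bash
cat >> h.py <<'E'
def tri(obs):
    A=np.zeros((3,3));b=np.zeros(3)
    for c,u in obs:
        d=att(c)@np.linalg.inv(c['intrinsics'])@[u[0],u[1],1]; d/=np.linalg.norm(d); M=np.eye(3)-np.outer(d,d); A+=M;b+=M@np.array(c['origin'])
    x=np.linalg.solve(A,b); return x,[(proj(c,x)-u).round(1) for c,u in obs]
E
python3 - <<'E'
from h import *
t=cap('top');w=cap('wrist')
for a,b in (((352,425),(278,193)),((305,452),(280,223)),((400,395),(276,163))):
    print(tri([(t,(a[0]/5+223.6,a[1]/5+181.6)),(w,b)]))
a=[ray(w,(280,223),.085),ray(w,(276,163),.085)]; d=a[1]-a[0]; print(a,np.degrees(np.arctan2(d[1],d[0])))
plan((.4645,-.027,.10,-57))
E
```

```text
(array([ 0.46364731, -0.02791259,  0.08022038]), [array([0.3, 0.5]), array([-1.7,  0. ])])
(array([ 0.44877433, -0.00585107,  0.08506035]), [array([0.7, 1. ]), array([-3.3,  0.1])])
(array([ 0.47957882, -0.05076192,  0.08570038]), [array([0.1, 0.2]), array([-0.8, -0. ])])
[array([ 0.44634331, -0.00753576,  0.085     ]), array([ 0.47895949, -0.05101079,  0.085     ])] -53.12175158337804
[-0.004, -0.012, 0.799] 0.001 -> [ 0.4644 -0.027   0.1   ] -57.0
```

Emit:
send_rows --moves '[{"slide": [0, -0.015, 0.5], "turn": 0, "gripper": 0.5}, {"slide": [0, -0.015, 0.8], "turn": 0, "gripper": 0.5}, {"slide": [0, -0.015, 0.9], "turn": 0, "gripper": 0.5}, {"slide": [0, -0.015, 1.0], "turn": 0, "gripper": 0.5}, {"slide": [0, -0.015, 1.0], "turn": 0, "gripper": 0.5}]' --newtons 25

```text
time_s: 3.63
tcp_pos: [0.4651, -0.0273, 0.0662]
eef_rot: [179.9, 0.1, -57.0]
contact_force: [8.0, 6.2, -6.4]
gripper_width: 0.0598
gripper_force: 4.7
```

Emit:
send_rows --moves '[{"slide": [0, 0, 0.05], "turn": 0, "gripper": 0.5}, {"slide": [0, 0, 0.05], "turn": 0, "gripper": 0}, {"slide": [0, 0, 0.05], "turn": 0, "gripper": 0}, {"slide": [0, 0, 0.05], "turn": 0, "gripper": 0}, {"slide": [0, 0, 0.05], "turn": 0, "gripper": 0}]' --newtons 25

```text
time_s: 4.05
tcp_pos: [0.4675, -0.0267, 0.0643]
eef_rot: [-179.8, -0.1, -56.9]
contact_force: [1.3, 4.5, 6.7]
gripper_width: 0.0546
gripper_force: 25.0
```

Emit:
send_rows --moves '[{"slide": [0, 0, 0], "turn": 0, "gripper": 0}, {"slide": [0, 0, 0], "turn": 0, "gripper": 0}, {"slide": [0, 0, 0], "turn": 0, "gripper": 0}, {"slide": [0, 0, 0], "turn": 0, "gripper": 0}, {"slide": [0, 0, 0], "turn": 0, "gripper": 0}]' --newtons 25

```text
time_s: 4.47
tcp_pos: [0.4676, -0.0268, 0.0644]
eef_rot: [-179.7, -0.1, -56.9]
contact_force: [0.5, 3.2, 7.1]
gripper_width: 0.0546
gripper_force: 25.0
```

Emit:
send_rows --moves '[{"slide": [0, 0, 0], "turn": 0, "gripper": 0.9}, {"slide": [0, 0, 0], "turn": 0, "gripper": 0.9}, {"slide": [0, 0.01, -0.2], "turn": 0, "gripper": 0.9}, {"slide": [0, 0.01, -0.2], "turn": 0, "gripper": 0.4}, {"slide": [0, 0.01, -0.2], "turn": 0, "gripper": 0.4}]'

```text
time_s: 4.88
tcp_pos: [0.4649, -0.0278, 0.0939]
eef_rot: [-179.8, -0.0, -56.9]
contact_force: [0.9, 0.6, -0.8]
gripper_width: 0.0658
gripper_force: 0.0
```

```bash
python3 - <<'E'
from h import *
s=get_state();print(s['tcp_pos'],s['gripper_width'],s['contact_force'])
c=cap('side');a=c['img'][180:280,270:380,::-1]
w=cap('wrist','w2.png')['img'][100:280,180:380,::-1]
cv2.imwrite('pics/z3.png',cv2.hconcat([cv2.resize(a,(440,400),interpolation=2),cv2.resize(w,(360,400))[:, :360]]))
E
```

```text
[ 0.46491009 -0.02776104  0.09388977] 0.06584505696053103 [ 0.89819398  0.56340031 -0.79355403]
```

View pics/z3.png

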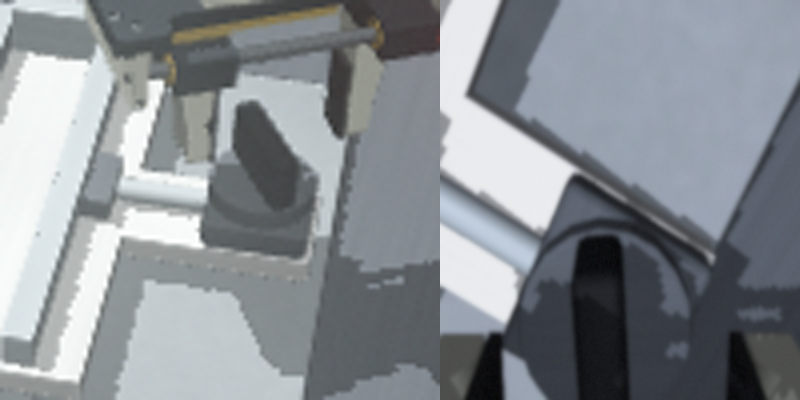

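The bar stands centred between the fingers, on a round disc that I gripped by mistake. I'll descend with a narrower opening.

Emit:
send_rows --moves '[{"slide": [0, 0, 0], "turn": 0, "gripper": 0.35}, {"slide": [0, 0, 0], "turn": 0, "gripper": 0.35}, {"slide": [0, 0, 0], "turn": 0, "gripper": 0.35}, {"slide": [0, 0, 0.1], "turn": 0, "gripper": 0.35}, {"slide": [0, 0, 0.13], "turn": 0, "gripper": 0.35}]'

```text
time_s: 5.4
tcp_pos: [0.4634, -0.0274, 0.0716]
eef_rot: [179.9, 0.0, -56.8]
contact_force: [-1.1, -0.3, -0.3]
gripper_width: 0.0314
gripper_force: 0.0
```

Emit:
send_rows --moves '[{"slide": [0, 0, 0.02], "turn": 0, "gripper": 0.35}, {"slide": [0, 0, 0.04], "turn": 0, "gripper": 0.35}, {"slide": [0, 0, 0.04], "turn": 0, "gripper": 0.35}, {"slide": [0, 0, 0.04], "turn": 0, "gripper": 0.35}, {"slide": [0, 0, 0.04], "turn": 0, "gripper": 0.35}]'

```text
time_s: 5.82
tcp_pos: [0.4636, -0.0274, 0.0674]
eef_rot: [179.9, 0.0, -56.8]
contact_force: [-5.7, 2.2, 9.5]
gripper_width: 0.0304
gripper_force: 5.0
```

Emit:
send_rows --moves '[{"slide": [0, 0, -0.02], "turn": 0, "gripper": 0.35}, {"slide": [0, 0, -0.02], "turn": 0, "gripper": 0}, {"slide": [0, 0, -0.02], "turn": 0, "gripper": 0}, {"slide": [0, 0, -0.02], "turn": 0, "gripper": 0}, {"slide": [0, 0, -0.02], "turn": 0, "gripper": 0}]' --newtons 30

```text
time_s: 6.23
tcp_pos: [0.4669, -0.0259, 0.0704]
eef_rot: [-179.7, -0.1, -56.8]
contact_force: [6.4, 4.9, -3.9]
gripper_width: 0.0143
gripper_force: 29.7
```

Emit:
send_rows --moves '[{"slide": [0, 0, 0], "turn": 0, "gripper": 0}, {"slide": [0, 0, 0], "turn": -0.05, "gripper": 0}, {"slide": [0, 0, 0], "turn": -0.1, "gripper": 0}, {"slide": [0, 0, 0], "turn": -0.15, "gripper": 0}, {"slide": [0, 0, 0], "turn": -0.2, "gripper": 0}]'

```text
time_s: 6.65
tcp_pos: [0.4673, -0.0258, 0.0704]
eef_rot: [-179.7, -0.2, -38.6]
contact_force: [7.5, 5.5, -4.9]
gripper_width: 0.014
gripper_force: 31.3
```

Emit:
send_rows --moves '[{"slide": [0, 0, 0], "turn": -0.05, "gripper": 0}, {"slide": [0, 0, 0], "turn": -0.1, "gripper": 0}, {"slide": [0, 0, 0], "turn": -0.15, "gripper": 0}, {"slide": [0, 0, 0], "turn": -0.2, "gripper": 0}, {"slide": [0, 0, 0], "turn": -0.25, "gripper": 0}]'

```text
time_s: 7.07
tcp_pos: [0.4674, -0.0255, 0.0704]
eef_rot: [-179.8, -0.3, -16.1]
contact_force: [6.9, 6.2, -4.6]
gripper_width: 0.0138
gripper_force: 31.3
```

Emit:
send_rows --moves '[{"slide": [0, 0, 0], "turn": -0.05, "gripper": 0}, {"slide": [0, 0, 0], "turn": -0.1, "gripper": 0}, {"slide": [0, 0, 0], "turn": -0.15, "gripper": 0}, {"slide": [0, 0, 0], "turn": -0.2, "gripper": 0}, {"slide": [0, 0, 0], "turn": -0.23, "gripper": 0}]'

```text
time_s: 7.48
tcp_pos: [0.4675, -0.0252, 0.0704]
eef_rot: [-179.9, -0.3, 4.6]
contact_force: [7.7, 9.1, -4.7]
gripper_width: 0.0136
gripper_force: 31.2
```

Emit:
send_rows --moves '[{"slide": [0, 0, 0], "turn": 0, "gripper": 0.3}, {"slide": [0, 0, 0], "turn": 0, "gripper": 0.4}, {"slide": [0, 0, 0], "turn": 0, "gripper": 0.4}, {"slide": [0, 0, -0.2], "turn": 0, "gripper": 0.6}, {"slide": [0, 0, -0.4], "turn": 0, "gripper": 1}]'

```text
time_s: 7.9
tcp_pos: [0.4619, -0.0282, 0.1289]
eef_rot: [179.9, 0.4, 4.3]
contact_force: [0.6, -0.0, 0.9]
gripper_width: 0.0418
gripper_force: 0.0
```

Emit:
send_rows --moves '[{"slide": [-0.4, 0, -0.5], "turn": 0, "gripper": 1}, {"slide": [-0.4, 0, -0.8], "turn": 0, "gripper": 1}, {"slide": [-0.4, 0, -0.9], "turn": 0, "gripper": 1}, {"slide": [-0.4, 0, -0.9], "turn": 0, "gripper": 1}, {"slide": [-0.4, 0, -0.9], "turn": 0, "gripper": 1}]'

```text
time_s: 8.32
tcp_pos: [0.4051, -0.0321, 0.2702]
eef_rot: [-179.9, -0.5, 4.4]
contact_force: [0.5, 0.2, 0.2]
gripper_width: 0.0747
gripper_force: 0.0
```

```bash
python3 - <<'E'
from h import *
c=cap('wrist','w3.png');t=cap('top')
a=cv2.resize(t['img'][180:300,225:365,::-1],(560,480),interpolation=2)
cv2.imwrite('pics/z4.png',a)
w=cap('wrist')
for x,y,z in ((.025,-.115,.06),(.025,.135,.06),(-.037,0,.06),(-.135,0,.085)):
    p=[*V(x,y),z]; print(p,proj(w,p),(proj(t,p)-[225,180])*4)
E
```

```text
[np.float64(0.6331334392024472), np.float64(-0.12817455218408472), 0.06] [406.69728058 -69.37864917] [438.43375531  86.29655227]
[np.float64(0.61199658534542), np.float64(0.1209303120980619), 0.06] [122.74728966 -66.1815621 ] [ 50.72292673 111.04080412]
[np.float64(0.5616324800862423), np.float64(-0.018828254370840028), 0.06] [276.50505012  11.13867832] [266.00820231 193.53083146]
[np.float64(0.46398337328764083), np.float64(-0.027113901082794694), 0.085] [277.39461193 120.74934639] [276.11554311 347.91928239]
```

View pics/w3.png

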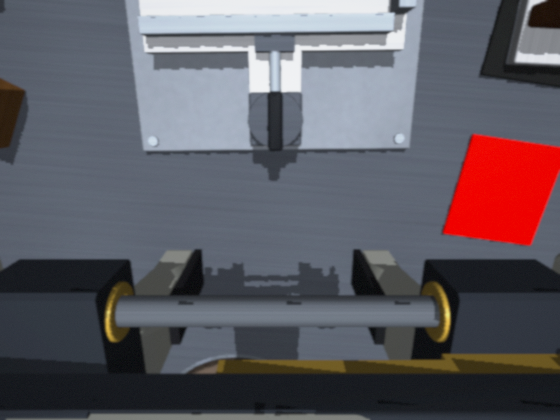

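View pics/z4.png

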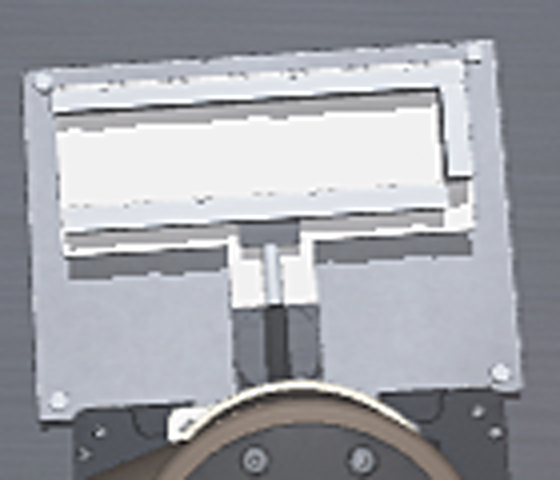

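The knob is now slack: the bar lies along vice x and the jaw is open. Next is the mid block.

```bash
python3 - <<'E'
from h import *
plan((.448,.303,.25,-23.3))
E
```

```text
[0.211, -1.0, 0.044] 0.139 -> [0.4238 0.1199 0.2578] -8.2
[-0.011, -1.0, 0.042] 0.137 -> [0.4435 0.2686 0.2515] -20.5
[-0.052, -0.225, 0.01] 0.031 -> [0.448 0.303 0.25 ] -23.3
```

Emit:
send_rows --moves '[{"slide": [0.21, -1.0, 0.04], "turn": 0.14, "gripper": 1}, {"slide": [0.21, -1.0, 0.04], "turn": 0.14, "gripper": 1}, {"slide": [0.21, -1.0, 0.04], "turn": 0.14, "gripper": 1}, {"slide": [0.21, -1.0, 0.04], "turn": 0.14, "gripper": 1}, {"slide": [0.21, -1.0, 0.04], "turn": 0.14, "gripper": 1}]'

```text
time_s: 8.88
tcp_pos: [0.4246, 0.1245, 0.2566]
eef_rot: [179.9, 0.1, -8.1]
contact_force: [-0.3, -0.1, -0.0]
gripper_width: 0.0877
gripper_force: 0.0
```

Emit:
send_rows --moves '[{"slide": [-0.03, -1.0, 0.04], "turn": 0.17, "gripper": 1}, {"slide": [-0.03, -1.0, 0.04], "turn": 0.17, "gripper": 1}, {"slide": [-0.03, -1.0, 0.04], "turn": 0.17, "gripper": 1}, {"slide": [-0.03, -1.0, 0.04], "turn": 0.17, "gripper": 1}, {"slide": [-0.03, -1.0, 0.04], "turn": 0.17, "gripper": 1}]'

```text
time_s: 9.3
tcp_pos: [0.4413, 0.2727, 0.2497]
eef_rot: [179.7, 0.1, -23.4]
contact_force: [-0.2, -1.0, 0.0]
gripper_width: 0.088
gripper_force: 0.0
```

```bash
python3 - <<'E'
from h import *
s=get_state();print(s['tcp_pos'],s['eef_rot'])
c=cap('wrist','w4.png')
for o in ['block_mid','block_short']:
    print(o,[(d['p'],d['location'],proj(c,d['location']).round()) for d in optics.look_for('wrist',o)])
E
```

```text
[0.44132291 0.27269262 0.24967954] [ 1.79720817e+02  8.07252043e-02 -2.34028709e+01]
block_mid [(0.8, [0.4492, 0.3028, 0.0467], array([247., 182.]))]
block_short [(0.74, [0.5996, 0.3095, 0.0438], array([175.,  43.]))]
```

View pics/w4.png

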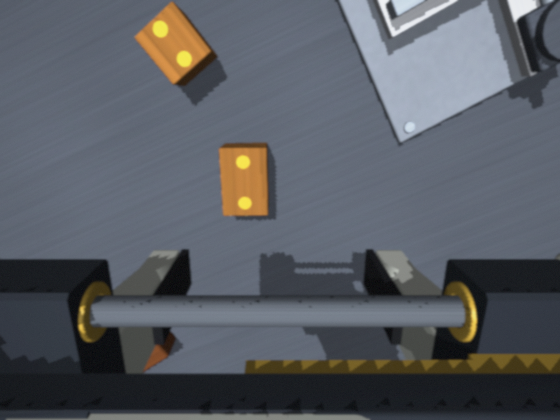

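The wrist view shows the mid block with dots at (243,162) and (245,203), and the short block with dots at (160,29) and (184,59). I'll triangulate these against the top view.

```bash
python3 - <<'E'
from h import *
t=cap('top');w=cap('wrist')
f=lambda a:(a[0]/5+139.6,a[1]/5+189.6)
for n,L in (('mid',[((144,362),(243,162)),((106,443),(245,203))]),('short',[((127,82),(160,29)),((139,143),(184,59))])):
    q=[tri([(t,f(a)),(w,b)]) for a,b in L]; p=[x[0] for x in q]; d=p[0]-p[1]
    print(n,np.mean(p,0),p,[x[1] for x in q],np.degrees(np.arctan2(d[1],d[0])))
plan((.4485,.303,.12,-23.3),(.4485,.303,.026,-23.3))
E
```

```text
mid [0.44898484 0.30277802 0.05054357] [array([0.46981269, 0.29387154, 0.05215194]), array([0.42815698, 0.3116845 , 0.04893519])] [[array([ 0.2, -0.2]), array([-0.3,  0.7])], [array([ 0.3, -0.1]), array([-0.5,  0.6])]] -23.152690074449183
short [0.59713318 0.30616995 0.05678001] [array([0.613196  , 0.31068511, 0.0549965 ]), array([0.58107036, 0.30165479, 0.05856353])] [[array([0.1, 0.1]), array([-0.5, -0.1])], [array([0.1, 0.1]), array([-0.3, -0.2])]] 15.700335383230916
[-0.048, -0.233, 0.88] -0.003 -> [0.4484 0.303  0.1201] -23.3
[0.0, -0.0, 0.627] 0.0 -> [0.4484 0.303  0.026 ] -23.3
```

Emit:
send_rows --moves '[{"slide": [-0.045, -0.23, 0.3], "turn": 0, "gripper": 1}, {"slide": [-0.045, -0.23, 0.6], "turn": 0, "gripper": 1}, {"slide": [-0.045, -0.23, 0.88], "turn": 0, "gripper": 1}, {"slide": [-0.045, -0.23, 0.88], "turn": 0, "gripper": 1}, {"slide": [-0.045, -0.23, 0.88], "turn": 0, "gripper": 1}]'

```text
time_s: 9.97
tcp_pos: [0.4469, 0.3002, 0.1166]
eef_rot: [179.6, 0.1, -23.6]
contact_force: [-0.8, -0.7, 0.7]
gripper_width: 0.0876
gripper_force: 0.0
```

Emit:
send_rows --moves '[{"slide": [0, 0, 0.2], "turn": 0, "gripper": 1}, {"slide": [0, 0, 0.4], "turn": 0, "gripper": 1}, {"slide": [0, 0, 0.55], "turn": 0, "gripper": 1}, {"slide": [0, 0, 0.63], "turn": 0, "gripper": 1}, {"slide": [0, 0, 0.63], "turn": 0, "gripper": 1}]'

```text
time_s: 10.38
tcp_pos: [0.4487, 0.3022, 0.0256]
eef_rot: [179.9, 0.0, -23.6]
contact_force: [-0.6, -0.1, 0.2]
gripper_width: 0.0875
gripper_force: 0.0
```

Emit:
send_rows --moves '[{"slide": [0, 0, 0], "turn": 0, "gripper": 0.3}, {"slide": [0, 0, 0], "turn": 0, "gripper": 0.3}, {"slide": [0, 0, 0], "turn": 0, "gripper": 0.3}, {"slide": [0, 0, 0], "turn": 0, "gripper": 0.3}, {"slide": [0, 0, 0], "turn": 0, "gripper": 0.3}]' --newtons 30

```text
time_s: 10.8
tcp_pos: [0.4493, 0.304, 0.0275]
eef_rot: [-179.9, -0.0, -23.5]
contact_force: [1.1, -0.0, 0.1]
gripper_width: 0.0595
gripper_force: 0.0
```

Emit:
send_rows --moves '[{"slide": [0, 0, -0.1], "turn": 0, "gripper": 0.3}, {"slide": [0, 0, -0.3], "turn": 0, "gripper": 0.3}, {"slide": [0, 0, -0.5], "turn": 0, "gripper": 0.3}, {"slide": [0, 0, -0.7], "turn": 0, "gripper": 0.3}, {"slide": [0, 0, -0.8], "turn": 0, "gripper": 0.3}]'

```text
time_s: 11.22
tcp_pos: [0.4501, 0.3046, 0.1508]
eef_rot: [-179.7, -0.1, -23.5]
contact_force: [0.8, 0.0, 0.4]
gripper_width: 0.0287
gripper_force: 0.0
```

```bash
sed -i 's/VO=.*; VY/VO=np.array([.601,-.0145]); VY/' h.py; python3 - <<'E'
from h import *
s=get_state();print(s['tcp_pos'],s['eef_rot'],s['gripper_width'])
print(V(-.005,-.073)); plan((*V(-.005,-.073),.15,-85.15),(*V(-.005,-.073),.085,-85.15))
E
```

```text
[0.45009755 0.30463188 0.15077057] [-1.79727553e+02 -1.11567235e-01 -2.34777867e+01] 0.028744255989460975
[ 0.60218986 -0.08766136]
[0.937, 0.948, 0.002] 0.326 -> [0.5224 0.1182 0.1505] -52.8
[1.0, 0.287, 0.002] 0.254 -> [ 0.5787 -0.0273  0.1502] -75.7
[0.429, -0.052, 0.001] 0.105 -> [ 0.6022 -0.0877  0.15  ] -85.1
[-0.0, -0.0, 0.433] 0.0 -> [ 0.6022 -0.0877  0.0851] -85.1
```

Fingers close slowly, so the lift came too early. Reopening and checking.

Emit:
send_rows --moves '[{"slide": [0, 0, -0.5], "turn": 0, "gripper": 1}, {"slide": [0, 0, -0.5], "turn": 0, "gripper": 1}, {"slide": [0, 0, -0.5], "turn": 0, "gripper": 1}, {"slide": [0, 0, -0.5], "turn": 0, "gripper": 1}, {"slide": [0, 0, -0.5], "turn": 0, "gripper": 1}]'

```text
time_s: 11.63
tcp_pos: [0.4486, 0.3034, 0.2217]
eef_rot: [-180.0, 0.0, -23.5]
contact_force: [-0.8, 0.0, -0.8]
gripper_width: 0.0559
gripper_force: 0.0
```

Emit:
send_rows --moves '[{"slide": [0, 0, 0], "turn": 0, "gripper": 1}, {"slide": [0, 0, 0], "turn": 0, "gripper": 1}, {"slide": [0, 0, 0], "turn": 0, "gripper": 1}, {"slide": [0, 0, 0], "turn": 0, "gripper": 1}, {"slide": [0, 0, 0], "turn": 0, "gripper": 1}]'

```text
time_s: 12.05
tcp_pos: [0.4488, 0.3034, 0.2209]
eef_rot: [179.9, 0.0, -23.5]
contact_force: [0.9, 0.2, 0.1]
gripper_width: 0.0862
gripper_force: 0.0
```

```bash
python3 - <<'E'
from h import *
s=get_state();print(s['tcp_pos'],s['eef_rot'],s['gripper_width'])
c=cap('wrist','w5.png')
print([(d['p'],d['location'],proj(c,d['location']).round()) for d in optics.look_for('wrist','block_mid')])
im=c['img'].astype(int); m=((im[:,:,0]-im[:,:,2])>70).astype(np.uint8); m[240:]=0
for k in cv2.findContours(m,0,2)[0]:
    if cv2.contourArea(k)>300:
        r=cv2.minAreaRect(k); q=[ray(c,b,.045) for b in cv2.boxPoints(r)]; print(r,np.mean(q,0),[np.degrees(np.arctan2(*(q[i+1]-q[i])[1::-1])) for i in (0,1)],[np.linalg.norm(q[i+1]-q[i]) for i in (0,1)])
plan((.4495,.304,.024,-23.3))
E
```

```text
[0.44882737 0.30339702 0.22092456] [ 1.79940347e+02  1.23033943e-02 -2.35200618e+01] 0.08621872043603418
[(0.75, [0.4521, 0.3057, 0.0431], array([274., 181.]))]
((272.0, 182.0), (74.0, 50.0), 90.0) [0.45095305 0.30785155 0.045     ] [np.float64(-113.52756037754672), np.float64(157.4640195236751)] [np.float64(0.04772254001811532), np.float64(0.07486798711570741)]
((199.40245056152344, 32.37805938720703), (69.80967712402344, 57.0034294128418), 51.34019470214844) [0.59886647 0.31165721 0.045     ] [np.float64(-79.73943089914145), np.float64(-163.22176538919805)] [np.float64(0.04842004438464169), np.float64(0.05482836823483861)]
[0.002, -0.004, 1.0] -0.002 -> [0.4494 0.3039 0.0712] -23.3
[0.0, -0.001, 0.315] -0.0 -> [0.4495 0.3041 0.0239] -23.3
```

Emit:
send_rows --moves '[{"slide": [0.01, -0.01, 0.4], "turn": 0, "gripper": 0.85}, {"slide": [0.01, -0.01, 0.7], "turn": 0, "gripper": 0.85}, {"slide": [0.01, -0.01, 1.0], "turn": 0, "gripper": 0.85}, {"slide": [0.01, -0.01, 1.0], "turn": 0, "gripper": 0.85}, {"slide": [0.01, -0.01, 1.0], "turn": 0, "gripper": 0.85}]'

```text
time_s: 12.57
tcp_pos: [0.4482, 0.3012, 0.0661]
eef_rot: [179.5, 0.2, -23.6]
contact_force: [-0.9, -0.2, -0.5]
gripper_width: 0.0749
gripper_force: 0.0
```

Emit:
send_rows --moves '[{"slide": [0, 0, 0.15], "turn": 0, "gripper": 0.85}, {"slide": [0, 0, 0.3], "turn": 0, "gripper": 0.85}, {"slide": [0, 0, 0.3], "turn": 0, "gripper": 0.6}, {"slide": [0, 0, 0.3], "turn": 0, "gripper": 0.3}, {"slide": [0, 0, 0.3], "turn": 0, "gripper": 0.3}]'

```text
time_s: 12.98
tcp_pos: [0.4518, 0.3053, 0.0284]
eef_rot: [-179.9, -0.1, -23.5]
contact_force: [-0.6, 0.0, 0.9]
gripper_width: 0.0594
gripper_force: 0.0
```

Emit:
send_rows --moves '[{"slide": [0, 0, 0], "turn": 0, "gripper": 0.3}, {"slide": [0, 0, 0], "turn": 0, "gripper": 0.3}, {"slide": [0, 0, 0], "turn": 0, "gripper": 0.3}, {"slide": [0, 0, 0], "turn": 0, "gripper": 0.3}, {"slide": [0, 0, 0], "turn": 0, "gripper": 0.3}]' --newtons 30

```text
time_s: 13.4
tcp_pos: [0.4518, 0.3054, 0.0284]
eef_rot: [-179.8, -0.1, -23.5]
contact_force: [-2.2, 0.4, 8.4]
gripper_width: 0.0497
gripper_force: 30.0
```

Emit:
send_rows --moves '[{"slide": [0, 0, 0], "turn": 0, "gripper": 0.3}, {"slide": [0, 0, -0.1], "turn": 0, "gripper": 0.3}, {"slide": [0, 0, -0.3], "turn": 0, "gripper": 0.3}, {"slide": [0, 0, -0.5], "turn": 0, "gripper": 0.3}, {"slide": [0, 0, -0.8], "turn": 0, "gripper": 0.3}]'

```text
time_s: 13.82
tcp_pos: [0.4496, 0.303, 0.1431]
eef_rot: [179.8, 0.1, -23.5]
contact_force: [0.0, 1.0, -1.2]
gripper_width: 0.05
gripper_force: 30.0
```

```bash
python3 - <<'E'
from h import *
s=get_state();print(s['tcp_pos'],s['eef_rot'],s['gripper_width'])
g=(*V(-.005,-.073),); plan((*g,.15,-85.15),(*g,.085,-85.15))
E
```

```text
[0.44962965 0.30300794 0.14305921] [ 1.79799470e+02  8.30567486e-02 -2.35460985e+01] 0.05001406016212332
[0.941, 0.945, -0.022] 0.326 -> [0.5224 0.1167 0.1464] -52.9
[1.0, 0.283, -0.017] 0.255 -> [ 0.5791 -0.0286  0.1489] -75.8
[0.42, -0.053, -0.007] 0.103 -> [ 0.6022 -0.0877  0.15  ] -85.1
[-0.0, -0.0, 0.433] 0.0 -> [ 0.6022 -0.0877  0.085 ] -85.1
```

Emit:
send_rows --moves '[{"slide": [0.94, 0.945, -0.05], "turn": 0.326, "gripper": 0.3}, {"slide": [0.94, 0.945, -0.05], "turn": 0.326, "gripper": 0.3}, {"slide": [0.94, 0.945, -0.05], "turn": 0.326, "gripper": 0.3}, {"slide": [0.94, 0.945, -0.05], "turn": 0.326, "gripper": 0.3}, {"slide": [0.94, 0.945, -0.05], "turn": 0.326, "gripper": 0.3}]'

```text
time_s: 14.23
tcp_pos: [0.5239, 0.1157, 0.1518]
eef_rot: [-179.9, -0.0, -53.3]
contact_force: [-0.6, 0.4, -1.1]
gripper_width: 0.0499
gripper_force: 30.0
```

Emit:
send_rows --moves '[{"slide": [1.0, 0.283, 0], "turn": 0.255, "gripper": 0.3}, {"slide": [1.0, 0.283, 0], "turn": 0.255, "gripper": 0.3}, {"slide": [1.0, 0.283, 0], "turn": 0.255, "gripper": 0.3}, {"slide": [1.0, 0.283, 0], "turn": 0.255, "gripper": 0.3}, {"slide": [1.0, 0.283, 0], "turn": 0.255, "gripper": 0.3}]'

```text
time_s: 14.65
tcp_pos: [0.5814, -0.0317, 0.151]
eef_rot: [-180.0, -0.0, -76.2]
contact_force: [0.9, 0.9, -1.2]
gripper_width: 0.05
gripper_force: 30.0
```

Emit:
send_rows --moves '[{"slide": [0.42, -0.05, 0], "turn": 0.103, "gripper": 0.3}, {"slide": [0.42, -0.05, 0], "turn": 0.103, "gripper": 0.3}, {"slide": [0.42, -0.05, 0], "turn": 0.103, "gripper": 0.3}, {"slide": [0.42, -0.05, 0], "turn": 0.103, "gripper": 0.3}, {"slide": [0.42, -0.05, 0], "turn": 0.103, "gripper": 0.3}]'

```text
time_s: 15.07
tcp_pos: [0.6027, -0.0861, 0.1509]
eef_rot: [-180.0, 0.0, -85.1]
contact_force: [0.1, 0.7, -1.3]
gripper_width: 0.0496
gripper_force: 30.0
```

Emit:
send_rows --moves '[{"slide": [0, 0, 0.1], "turn": 0, "gripper": 0.3}, {"slide": [0, 0, 0.2], "turn": 0, "gripper": 0.3}, {"slide": [0, 0, 0.3], "turn": 0, "gripper": 0.3}, {"slide": [0, 0, 0.33], "turn": 0, "gripper": 0.3}, {"slide": [0, 0, 0.33], "turn": 0, "gripper": 0.3}]'

```text
time_s: 15.48
tcp_pos: [0.602, -0.0855, 0.1002]
eef_rot: [179.9, 0.0, -85.0]
contact_force: [-0.3, 0.4, -1.0]
gripper_width: 0.0495
gripper_force: 30.0
```

```bash
python3 - <<'E'
from h import *
s=get_state();print(s['tcp_pos'],s['eef_rot'],s['gripper_width'])
c=cap('wrist');d=cap('side')
cv2.imwrite('pics/z5.png',cv2.hconcat([cv2.resize(c['img'][60:420,100:460,::-1],(400,400)),cv2.resize(d['img'][160:280,240:360,::-1],(400,400))]))
g=(*V(-.005,-.073),); plan((*g,.07,-85.15))
E
```

```text
[ 0.60197371 -0.08548213  0.10018961] [ 1.79865192e+02  4.49028136e-03 -8.49914680e+01] 0.04952067034441452
[0.012, 0.009, 0.213] 0.002 -> [ 0.6022 -0.0877  0.07  ] -85.2
```

View pics/z5.png

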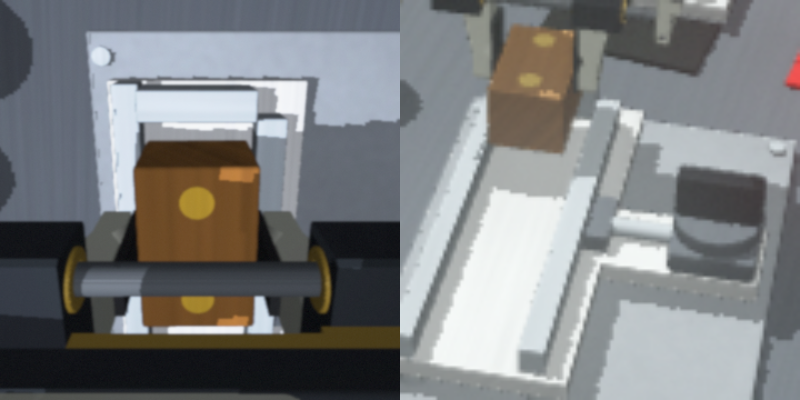

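The block hangs centred between fence and jaw with a small gap to the stop. Lowering it and releasing.

Emit:
send_rows --moves '[{"slide": [0, 0, 0.05], "turn": 0, "gripper": 0.3}, {"slide": [0, 0, 0.1], "turn": 0, "gripper": 0.3}, {"slide": [0, 0, 0.15], "turn": 0, "gripper": 0.3}, {"slide": [0, 0, 0.19], "turn": 0, "gripper": 0.3}, {"slide": [0, 0, 0.2], "turn": 0, "gripper": 0.3}]'

```text
time_s: 16.0
tcp_pos: [0.6022, -0.0865, 0.0695]
eef_rot: [179.9, 0.0, -85.1]
contact_force: [-0.1, 0.5, -0.7]
gripper_width: 0.0498
gripper_force: 30.0
```

Emit:
send_rows --moves '[{"slide": [0, 0, 0], "turn": 0, "gripper": 0.3}, {"slide": [0, 0, 0.01], "turn": 0, "gripper": 0.7}, {"slide": [0, 0, 0.01], "turn": 0, "gripper": 0.8}, {"slide": [0, 0, 0.01], "turn": 0, "gripper": 0.8}, {"slide": [0, 0, 0], "turn": 0, "gripper": 0.8}]'

```text
time_s: 16.42
tcp_pos: [0.6032, -0.0864, 0.0713]
eef_rot: [-180.0, 0.0, -85.1]
contact_force: [0.3, 0.1, -0.0]
gripper_width: 0.0683
gripper_force: 0.0
```

Emit:
send_rows --moves '[{"slide": [0, 0, -0.1], "turn": 0, "gripper": 0.9}, {"slide": [0, 0, -0.3], "turn": 0, "gripper": 1}, {"slide": [0, 0, -0.6], "turn": 0, "gripper": 1}, {"slide": [0, 0, -0.9], "turn": 0, "gripper": 1}, {"slide": [0, 0, -1.0], "turn": 0, "gripper": 1}]'

```text
time_s: 16.83
tcp_pos: [0.6049, -0.0867, 0.2272]
eef_rot: [-179.6, -0.1, -85.0]
contact_force: [1.3, -0.1, 0.5]
gripper_width: 0.0871
gripper_force: 0.0
```

```bash
python3 - <<'E'
from h import *
s=get_state();print(s['tcp_pos'],s['eef_rot'],s['gripper_width'])
c=cap('wrist')
cv2.imwrite('pics/z6.png',c['img'][:,:,::-1])
print([(d['p'],d['location'],proj(c,d['location']).round()) for d in optics.look_for('wrist','block_mid')],V(-.005,-.073))
for x,y,z in((.025,-.115,.07),(-.03,-.115,.07)): print(proj(c,[*V(x,y),z]))
plan((.598,.305,.20,15.5),(.598,.307,.026,15.5))
E
```

```text
[ 0.60485815 -0.08669739  0.22716816] [-1.79618631e+02 -5.96336360e-02 -8.50395084e+01] 0.08709288972435053
[(0.69, [0.5986, -0.0934, 0.0848], array([285., 186.]))] [ 0.60218986 -0.08766136]
[247.30484424 142.37225915]
[308.48987986 142.53459644]
[-0.92, -0.062, 0.064] -0.394 -> [0.603  0.0518 0.2178] -49.6
[-0.713, -0.583, 0.065] -0.394 -> [0.6003 0.1899 0.208 ] -14.1
[-0.202, -0.74, 0.053] -0.329 -> [0.598  0.305  0.2001] 15.5
[0.003, -0.011, 1.0] -0.0 -> [0.598  0.3067 0.0501] 15.5
[0.001, -0.002, 0.16] -0.0 -> [0.598  0.307  0.0261] 15.5
```

View pics/z6.png

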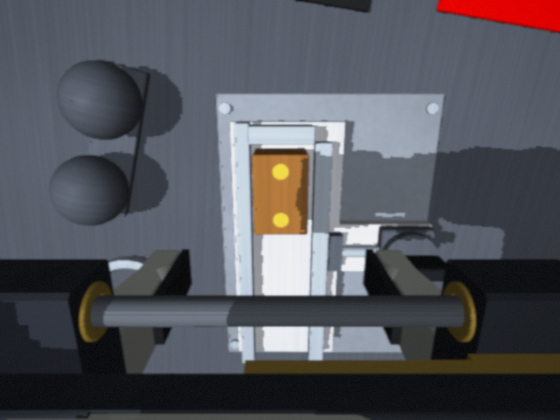

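The mid block lies flat in the channel, its end at row 150 just short of the stop edge at row 143. Next is the short block.

Emit:
send_rows --moves '[{"slide": [-0.92, -0.06, 0.06], "turn": -0.394, "gripper": 1}, {"slide": [-0.92, -0.06, 0.06], "turn": -0.394, "gripper": 1}, {"slide": [-0.92, -0.06, 0.06], "turn": -0.394, "gripper": 1}, {"slide": [-0.92, -0.06, 0.06], "turn": -0.394, "gripper": 1}, {"slide": [-0.92, -0.06, 0.06], "turn": -0.394, "gripper": 1}]'

```text
time_s: 17.35
tcp_pos: [0.5998, 0.0552, 0.2117]
eef_rot: [180.0, 0.0, -49.1]
contact_force: [-0.0, -0.9, -0.8]
gripper_width: 0.0875
gripper_force: 0.0
```

Emit:
send_rows --moves '[{"slide": [-0.71, -0.58, 0.06], "turn": -0.394, "gripper": 1}, {"slide": [-0.71, -0.58, 0.06], "turn": -0.394, "gripper": 1}, {"slide": [-0.71, -0.58, 0.06], "turn": -0.394, "gripper": 1}, {"slide": [-0.71, -0.58, 0.06], "turn": -0.394, "gripper": 1}, {"slide": [-0.71, -0.58, 0.06], "turn": -0.394, "gripper": 1}]'

```text
time_s: 17.77
tcp_pos: [0.597, 0.1928, 0.2023]
eef_rot: [180.0, 0.0, -13.6]
contact_force: [0.1, -1.3, -0.5]
gripper_width: 0.0879
gripper_force: 0.0
```

Emit:
send_rows --moves '[{"slide": [-0.2, -0.74, 0.05], "turn": -0.33, "gripper": 1}, {"slide": [-0.2, -0.74, 0.05], "turn": -0.33, "gripper": 1}, {"slide": [-0.2, -0.74, 0.05], "turn": -0.33, "gripper": 1}, {"slide": [-0.2, -0.74, 0.05], "turn": -0.33, "gripper": 1}, {"slide": [-0.2, -0.74, 0.05], "turn": -0.33, "gripper": 1}]'

```text
time_s: 18.18
tcp_pos: [0.5948, 0.3061, 0.1946]
eef_rot: [180.0, 0.1, 16.0]
contact_force: [-0.5, 0.3, -0.4]
gripper_width: 0.0876
gripper_force: 0.0
```

```bash
python3 - <<'E'
from h import *
s=get_state();print(s['tcp_pos'],s['eef_rot'],s['gripper_width'],s['joints'])
c=cap('wrist')
print([(d['p'],d['location'],proj(c,d['location']).round()) for d in optics.look_for('wrist','block_short')])
im=c['img'].astype(int); m=((im[:,:,0]-im[:,:,2])>70).astype(np.uint8); m[240:]=0
for k in cv2.findContours(m,0,2)[0]:
    if cv2.contourArea(k)>300:
        r=cv2.minAreaRect(k); q=[ray(c,b,.045) for b in cv2.boxPoints(r)]; print(r,np.mean(q,0),[np.degrees(np.arctan2(*(q[i+1]-q[i])[1::-1])) for i in (0,1)],[np.linalg.norm(q[i+1]-q[i]) for i in (0,1)])
plan((.599,.308,.026,15.5))
E
```

```text
[0.59483596 0.30608291 0.19457658] [1.79974346e+02 7.48374556e-02 1.60175708e+01] 0.08758723046799517 [ 4.38827352e+01  2.11726472e+01 -2.63381333e+00 -1.34347907e-02
 -6.62716905e+01  6.21402670e+01]
[(0.94, [0.6041, 0.3112, 0.0424], array([275., 179.]))]
((273.0, 181.49998474121094), (53.99999237060547, 58.99999237060547), -0.0) [0.60087772 0.31209649 0.045     ] [np.float64(14.478978359883142), np.float64(-73.98619690672336)] [np.float64(0.0549204799502659), np.float64(0.047746932420341774)]
((396.0, 75.5), (53.0, 50.0), 90.0) [0.71600147 0.23862062 0.045     ] [np.float64(-73.98725386475938), np.float64(-156.89910807302655)] [np.float64(0.04060103482879242), np.float64(0.041527227130113205)]
[0.028, -0.016, 1.0] -0.001 -> [0.5986 0.3075 0.0453] 15.5
[0.003, -0.003, 0.129] -0.0 -> [0.599  0.3081 0.026 ] 15.5
```

Emit:
send_rows --moves '[{"slide": [0.045, -0.015, 0.3], "turn": 0, "gripper": 0.85}, {"slide": [0.045, -0.015, 0.6], "turn": 0, "gripper": 0.85}, {"slide": [0.045, -0.015, 0.9], "turn": 0, "gripper": 0.85}, {"slide": [0.045, -0.015, 0.9], "turn": 0, "gripper": 0.85}, {"slide": [0.045, -0.015, 0.9], "turn": 0, "gripper": 0.85}]'

```text
time_s: 18.7
tcp_pos: [0.5997, 0.3056, 0.0574]
eef_rot: [179.8, 0.4, 15.3]
contact_force: [-0.2, -0.5, -0.3]
gripper_width: 0.0748
gripper_force: 0.0
```

Emit:
send_rows --moves '[{"slide": [0, 0, 0.1], "turn": 0, "gripper": 0.85}, {"slide": [0, 0, 0.2], "turn": 0, "gripper": 0.85}, {"slide": [0, 0, 0.21], "turn": 0, "gripper": 0.6}, {"slide": [0, 0, 0.21], "turn": 0, "gripper": 0.3}, {"slide": [0, 0, 0.21], "turn": 0, "gripper": 0.3}]'

```text
time_s: 19.12
tcp_pos: [0.6028, 0.3089, 0.0317]
eef_rot: [-179.9, -0.2, 15.5]
contact_force: [0.5, 0.2, 0.0]
gripper_width: 0.0602
gripper_force: 0.0
```

Emit:
send_rows --moves '[{"slide": [0, 0, 0], "turn": 0, "gripper": 0.3}, {"slide": [0, 0, 0], "turn": 0, "gripper": 0.3}, {"slide": [0, 0, 0], "turn": 0, "gripper": 0.3}, {"slide": [0, 0, 0], "turn": 0, "gripper": 0.3}, {"slide": [0, 0, 0], "turn": 0, "gripper": 0.3}]' --newtons 30

```text
time_s: 19.53
tcp_pos: [0.6025, 0.3091, 0.0313]
eef_rot: [-179.9, -0.2, 15.6]
contact_force: [-1.0, 0.1, 7.4]
gripper_width: 0.0496
gripper_force: 30.0
```

Emit:
send_rows --moves '[{"slide": [0, 0, 0], "turn": 0, "gripper": 0.3}, {"slide": [0, 0, -0.1], "turn": 0, "gripper": 0.3}, {"slide": [0, 0, -0.3], "turn": 0, "gripper": 0.3}, {"slide": [0, 0, -0.5], "turn": 0, "gripper": 0.3}, {"slide": [0, 0, -0.8], "turn": 0, "gripper": 0.3}]'

```text
time_s: 19.95
tcp_pos: [0.5999, 0.3073, 0.1449]
eef_rot: [179.9, 0.3, 15.5]
contact_force: [0.1, 0.9, -0.7]
gripper_width: 0.0498
gripper_force: 30.0
```

```bash
python3 - <<'E'
from h import *
s=get_state();print(s['tcp_pos'],s['eef_rot'],s['gripper_width'])
g=(*V(-.005,-.003),); plan((*g,.15,-85.15),(*g,.10,-85.15))
E
```

```text
[0.59992237 0.30731275 0.14488755] [179.91312316   0.25077897  15.51269243] 0.049796676092983466
[-0.213, 0.734, -0.012] 0.394 -> [0.5986 0.1927 0.1467] -19.9
[0.253, 0.721, -0.012] 0.394 -> [0.5974 0.0781 0.1485] -55.4
[0.523, 0.369, -0.01] 0.33 -> [ 0.5963 -0.0179  0.15  ] -85.1
[-0.0, 0.0, 0.333] 0.0 -> [ 0.5963 -0.0179  0.1   ] -85.1
```

Emit:
send_rows --moves '[{"slide": [-0.21, 0.73, -0.03], "turn": 0.394, "gripper": 0.3}, {"slide": [-0.21, 0.73, -0.03], "turn": 0.394, "gripper": 0.3}, {"slide": [-0.21, 0.73, -0.03], "turn": 0.394, "gripper": 0.3}, {"slide": [-0.21, 0.73, -0.03], "turn": 0.394, "gripper": 0.3}, {"slide": [-0.21, 0.73, -0.03], "turn": 0.394, "gripper": 0.3}]'

```text
time_s: 20.37
tcp_pos: [0.6004, 0.1923, 0.1514]
eef_rot: [-180.0, -0.0, -20.4]
contact_force: [-0.1, 0.7, -1.6]
gripper_width: 0.0496
gripper_force: 30.0
```

Emit:
send_rows --moves '[{"slide": [0.25, 0.72, 0], "turn": 0.394, "gripper": 0.3}, {"slide": [0.25, 0.72, 0], "turn": 0.394, "gripper": 0.3}, {"slide": [0.25, 0.72, 0], "turn": 0.394, "gripper": 0.3}, {"slide": [0.25, 0.72, 0], "turn": 0.394, "gripper": 0.3}, {"slide": [0.25, 0.72, 0], "turn": 0.394, "gripper": 0.3}]'

```text
time_s: 20.78
tcp_pos: [0.5987, 0.078, 0.151]
eef_rot: [-180.0, -0.0, -55.9]
contact_force: [0.2, 0.8, -1.2]
gripper_width: 0.0498
gripper_force: 30.0
```

Emit:
send_rows --moves '[{"slide": [0.52, 0.37, 0], "turn": 0.33, "gripper": 0.3}, {"slide": [0.52, 0.37, 0], "turn": 0.33, "gripper": 0.3}, {"slide": [0.52, 0.37, 0], "turn": 0.33, "gripper": 0.3}, {"slide": [0.52, 0.37, 0], "turn": 0.33, "gripper": 0.3}, {"slide": [0.52, 0.37, 0], "turn": 0.33, "gripper": 0.3}]'

```text
time_s: 21.2
tcp_pos: [0.5973, -0.0169, 0.1508]
eef_rot: [-180.0, 0.0, -85.5]
contact_force: [0.4, 0.1, 0.3]
gripper_width: 0.0495
gripper_force: 30.0
```

```bash
python3 - <<'E'
from h import *
s=get_state();print(s['tcp_pos'],s['eef_rot'],s['gripper_width'])
c=cap('wrist','w7.png'); im=c['img'].astype(int); m=((im[:,:,0]-im[:,:,2])>45)&(im[:,:,0]>90)
col=m[:,283]; print(np.flatnonzero(np.diff(col.astype(int))))
cv2.imwrite('pics/z7.png',c['img'][:,:,::-1])
g=(*V(-.005,-.003),); plan((*g,.10,-85.15))
E
```

```text
[ 0.59732452 -0.01690962  0.15076027] [-1.79982557e+02  5.89511132e-03 -8.55392083e+01] 0.04947375910722186
[ 56 177 227 294 326 329]
[0.011, 0.009, 0.338] -0.0 -> [ 0.5963 -0.0179  0.1   ] -85.2
```

View pics/z7.png

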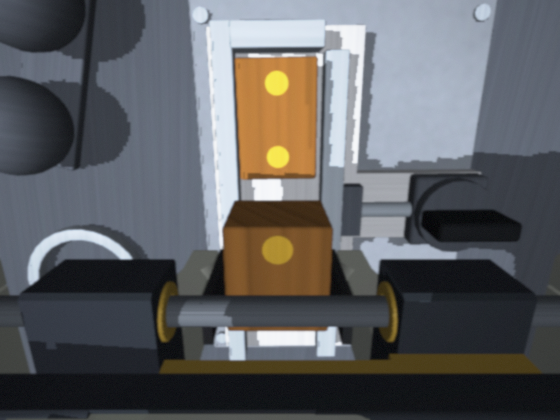

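```bash
python3 - <<'E'
from h import *
c=cap('wrist')
def inv(p):
    a=np.radians(VY); d=np.array(p[:2])-VO; return np.array([d[0]*np.cos(a)+d[1]*np.sin(a),-d[0]*np.sin(a)+d[1]*np.cos(a)])
for n,u,z in (('mid near',(277,177),.085),('mid far',(277,57),.085),('mid left',(238,120),.085),('mid right',(316,120),.085),('stop',(277,50),.07),('held bottom front',(278,202),.1195),('held top front',(278,227),.1645),('fence',(233,110),.06),('jaw',(327,110),.06)):
    print(n,inv(ray(c,u,z)).round(4))
print(inv(get_state()['tcp_pos']))
E
```

```text
mid near [-0.0042 -0.0325]
mid far [-0.0043 -0.1053]
mid left [ 0.0202 -0.0689]
mid right [-0.0286 -0.0689]
stop [-0.0043 -0.111 ]
held bottom front [-0.0048 -0.0257]
held top front [-0.0047 -0.0276]
fence [ 0.0261 -0.0742]
jaw [-0.0387 -0.0741]
[-0.0035641  -0.00087873]
```

The gap between the blocks will be about 5 mm. I'll shift 2 mm towards the stop and lower.

Emit:
send_rows --moves '[{"slide": [0.013, 0.005, 0.1], "turn": 0, "gripper": 0.3}, {"slide": [0.013, 0.005, 0.2], "turn": 0, "gripper": 0.3}, {"slide": [0.013, 0.005, 0.3], "turn": 0, "gripper": 0.3}, {"slide": [0.013, 0.005, 0.4], "turn": 0, "gripper": 0.3}, {"slide": [0.013, 0.005, 0.45], "turn": 0, "gripper": 0.3}]'

```text
time_s: 21.72
tcp_pos: [0.5961, -0.017, 0.0812]
eef_rot: [179.9, -0.0, -84.8]
contact_force: [-0.5, 0.8, -1.3]
gripper_width: 0.0498
gripper_force: 30.0
```

Emit:
send_rows --moves '[{"slide": [0, 0, 0.03], "turn": 0, "gripper": 0.3}, {"slide": [0, 0, 0.06], "turn": 0, "gripper": 0.3}, {"slide": [0, 0, 0.07], "turn": 0, "gripper": 0.3}, {"slide": [0, 0, 0.07], "turn": 0, "gripper": 0.3}, {"slide": [0, 0, 0.07], "turn": 0, "gripper": 0.7}]'

```text
time_s: 22.13
tcp_pos: [0.5974, -0.0175, 0.0729]
eef_rot: [-179.9, 0.0, -85.0]
contact_force: [0.0, 0.2, 0.1]
gripper_width: 0.0528
gripper_force: 0.0
```

Emit:
send_rows --moves '[{"slide": [0, 0, 0], "turn": 0, "gripper": 0.8}, {"slide": [0, 0, 0], "turn": 0, "gripper": 0.8}, {"slide": [0, 0, 0], "turn": 0, "gripper": 0.8}, {"slide": [0, 0, 0], "turn": 0, "gripper": 0.8}, {"slide": [0, 0, -0.1], "turn": 0, "gripper": 0.8}]'

```text
time_s: 22.55
tcp_pos: [0.5951, -0.018, 0.085]
eef_rot: [179.7, -0.0, -85.1]
contact_force: [-0.4, 0.9, 0.7]
gripper_width: 0.07
gripper_force: 0.0
```

Emit:
send_rows --moves '[{"slide": [0, 0, -0.3], "turn": 0, "gripper": 0.8}, {"slide": [0, 0, -0.6], "turn": 0, "gripper": 0.8}, {"slide": [0, 0, -0.9], "turn": 0, "gripper": 0.5}, {"slide": [0, 0, -0.9], "turn": 0, "gripper": 0.4}, {"slide": [0, 0, -0.9], "turn": 0, "gripper": 0.4}]'

```text
time_s: 22.97
tcp_pos: [0.5992, -0.0174, 0.2274]
eef_rot: [-179.5, 0.0, -85.1]
contact_force: [-0.3, 0.4, -0.0]
gripper_width: 0.0553
gripper_force: 0.0
```

```bash
cat >> h.py <<'E'
def inv(p):
    a=np.radians(VY); d=np.array(p[:2])-VO; return np.array([d[0]*np.cos(a)+d[1]*np.sin(a),-d[0]*np.sin(a)+d[1]*np.cos(a)])
E
python3 - <<'E'
from h import *
s=get_state();print(s['tcp_pos'],s['eef_rot'],s['gripper_width'])
c=cap('wrist','w8.png'); t=cap('top')
for cam in ('wrist','top'):
  for o in ('block_mid','block_short'):
    print(cam,o,[(d['p'],d['location'],inv(d['location']).round(4)) for d in optics.look_for(cam,o)])
for c in (c,t):
    im=c['img'].astype(int); m=((im[:,:,0]-im[:,:,2])>70).astype(np.uint8)
    for k in cv2.findContours(m,0,2)[0]:
        if cv2.contourArea(k)>200:
            r=cv2.minAreaRect(k); print(r,[inv(ray(c,b,.085)).round(4) for b in cv2.boxPoints(r)])
plan((.4675,-.0265,.15,4.5),(.4675,-.0265,.072,4.5))
E
```

```text
[ 0.59923795 -0.01741743  0.2274025 ] [-1.79516278e+02  4.20097107e-02 -8.50542229e+01] 0.05532780039916812
wrist block_mid [(0.57, [0.5987, -0.0825, 0.0838], array([-0.008 , -0.0676]))]
wrist block_short [(0.83, [0.5961, -0.0198, 0.0825], array([-0.0053, -0.0049]))]
top block_mid [(0.92, [0.5967, -0.0946, 0.0814], array([-0.0111, -0.0794])), (0.61, [0.5084, -0.0204, 0.0168], array([-0.0928,  0.002 ])), (0.29, [0.5626, -0.0064, 0.0404], array([-0.0376,  0.0113]))]
top block_short [(0.36, [0.6098, -0.3001, 0.0034], array([-0.0154, -0.2853])), (0.23, [0.5131, -0.0207, 0.0162], array([-0.0881,  0.0013]))]
((279.5, 192.0), (53.0, 58.0), 0.0) [array([0.0206, 0.0245]), array([ 0.0196, -0.0292]), array([-0.0266, -0.0294]), array([-0.028 ,  0.0243])]
((280.4999694824219, 114.49998474121094), (90.99998474121094, 58.99999237060547), 90.0) [array([ 0.0197, -0.1056]), array([-0.0278, -0.1057]), array([-0.03 , -0.032]), array([ 0.0213, -0.0318])]
((43.06399917602539, 314.85198974609375), (19.587955474853516, 85.50724029541016), 79.69515228271484) [array([-0.2047,  0.7308]), array([-0.1802,  0.522
[... 227 characters left out ...]
-0.3329]), array([-0.2919, -0.3118])]
((321.0507507324219, 212.21066284179688), (19.2367000579834, 24.010255813598633), 85.91438293457031) [array([ 0.0181, -0.0472]), array([ 0.0186, -0.1075]), array([-0.03  , -0.1072]), array([-0.0305, -0.0473])]
((444.41796875, 125.1846694946289), (64.00730895996094, 60.772640228271484), 1.123302698135376) [array([ 0.1256, -0.3178]), array([ 0.2863, -0.3373]), array([ 0.2715, -0.5008]), array([ 0.1116, -0.4782])]
[-0.006, 0.341, 0.187] -0.394 -> [ 0.5453 -0.0213  0.1928] -49.6
[-0.203, 0.274, 0.187] -0.394 -> [ 0.4942 -0.0247  0.1648] -14.2
[-0.17, 0.055, 0.098] -0.207 -> [ 0.4675 -0.0264  0.1501] 4.5
[-0.0, 0.0, 0.52] -0.0 -> [ 0.4675 -0.0264  0.0721] 4.5
```

Both blocks lie in a close row: mid y −105 to −32 mm, short −29 to +24 mm, x about −4 mm. Now to tighten the knob.

Emit:
send_rows --moves '[{"slide": [0, 0.34, 0.1], "turn": -0.394, "gripper": 0.35}, {"slide": [0, 0.34, 0.1], "turn": -0.394, "gripper": 0.35}, {"slide": [0, 0.34, 0.1], "turn": -0.394, "gripper": 0.35}, {"slide": [0, 0.34, 0.1], "turn": -0.394, "gripper": 0.35}, {"slide": [0, 0.34, 0.1], "turn": -0.394, "gripper": 0.35}]'

```text
time_s: 23.68
tcp_pos: [0.5455, -0.0222, 0.2064]
eef_rot: [179.9, 0.0, -49.3]
contact_force: [-0.3, -0.0, 0.1]
gripper_width: 0.0306
gripper_force: 0.0
```

Emit:
send_rows --moves '[{"slide": [-0.2, 0.274, 0.1], "turn": -0.394, "gripper": 0.35}, {"slide": [-0.2, 0.274, 0.1], "turn": -0.394, "gripper": 0.35}, {"slide": [-0.2, 0.274, 0.1], "turn": -0.394, "gripper": 0.35}, {"slide": [-0.2, 0.274, 0.1], "turn": -0.394, "gripper": 0.35}, {"slide": [-0.2, 0.274, 0.1], "turn": -0.394, "gripper": 0.35}]'

```text
time_s: 24.1
tcp_pos: [0.4947, -0.026, 0.1915]
eef_rot: [180.0, 0.1, -13.8]
contact_force: [-0.2, 0.5, 1.0]
gripper_width: 0.0305
gripper_force: 0.0
```

Emit:
send_rows --moves '[{"slide": [-0.17, 0.055, 0.1], "turn": -0.207, "gripper": 0.35}, {"slide": [-0.17, 0.055, 0.1], "turn": -0.207, "gripper": 0.35}, {"slide": [-0.17, 0.055, 0.1], "turn": -0.207, "gripper": 0.35}, {"slide": [-0.17, 0.055, 0.1], "turn": -0.207, "gripper": 0.35}, {"slide": [-0.17, 0.055, 0.1], "turn": -0.207, "gripper": 0.35}]'

```text
time_s: 24.52
tcp_pos: [0.4685, -0.0276, 0.1768]
eef_rot: [180.0, 0.1, 4.3]
contact_force: [0.3, 1.2, 0.4]
gripper_width: 0.0308
gripper_force: 0.0
```

```bash
python3 - <<'E'
from h import *
s=get_state();print(s['tcp_pos'],s['eef_rot'],s['gripper_width'])
plan((.4665,-.0265,.072,4.5))
E
```

```text
[ 0.46851465 -0.02761928  0.17681659] [1.79981883e+02 5.23502264e-02 4.32148448e+00] 0.03075259465747366
[-0.013, -0.008, 0.699] -0.002 -> [ 0.4665 -0.0266  0.072 ] 4.5
```

Emit:
send_rows --moves '[{"slide": [-0.01, -0.012, 0.2], "turn": 0, "gripper": 0.35}, {"slide": [-0.01, -0.012, 0.4], "turn": 0, "gripper": 0.35}, {"slide": [-0.01, -0.012, 0.6], "turn": 0, "gripper": 0.35}, {"slide": [-0.01, -0.012, 0.69], "turn": 0, "gripper": 0.35}, {"slide": [-0.01, -0.012, 0.69], "turn": 0, "gripper": 0.35}]'

```text
time_s: 24.93
tcp_pos: [0.4653, -0.0265, 0.0709]
eef_rot: [179.9, 0.3, 4.3]
contact_force: [0.5, -0.0, 0.3]
gripper_width: 0.0307
gripper_force: 0.0
```

Emit:
send_rows --moves '[{"slide": [0, 0, 0], "turn": 0, "gripper": 0.2}, {"slide": [0, 0, 0], "turn": 0, "gripper": 0}, {"slide": [0, 0, 0], "turn": 0, "gripper": 0}, {"slide": [0, 0, 0], "turn": 0, "gripper": 0}, {"slide": [0, 0, 0], "turn": 0, "gripper": 0}]' --newtons 40

```text
time_s: 25.35
tcp_pos: [0.4679, -0.0251, 0.0749]
eef_rot: [-179.9, -0.2, 4.5]
contact_force: [-1.0, 5.6, 2.0]
gripper_width: 0.0137
gripper_force: 40.0
```

Emit:
send_rows --moves '[{"slide": [0, 0, 0], "turn": 0.06, "gripper": 0}, {"slide": [0, 0, 0], "turn": 0.12, "gripper": 0}, {"slide": [0, 0, 0], "turn": 0.18, "gripper": 0}, {"slide": [0, 0, 0], "turn": 0.24, "gripper": 0}, {"slide": [0, 0, 0], "turn": 0.3, "gripper": 0}]'

```text
time_s: 25.77
tcp_pos: [0.4678, -0.0257, 0.075]
eef_rot: [-179.9, -0.1, -22.8]
contact_force: [-0.7, 0.5, 4.3]
gripper_width: 0.0137
gripper_force: 40.0
```

Emit:
send_rows --moves '[{"slide": [0, 0, 0], "turn": 0.06, "gripper": 0}, {"slide": [0, 0, 0], "turn": 0.12, "gripper": 0}, {"slide": [0, 0, 0], "turn": 0.18, "gripper": 0}, {"slide": [0, 0, 0], "turn": 0.24, "gripper": 0}, {"slide": [0, 0, 0], "turn": 0.3, "gripper": 0}]'

```text
time_s: 26.18
tcp_pos: [0.4674, -0.0261, 0.0749]
eef_rot: [-179.9, -0.1, -49.8]
contact_force: [-0.5, -1.3, 4.0]
gripper_width: 0.0133
gripper_force: 40.0
```

Emit:
send_rows --moves '[{"slide": [0, 0, 0], "turn": 0.04, "gripper": 0}, {"slide": [0, 0, 0], "turn": 0.08, "gripper": 0}, {"slide": [0, 0, 0], "turn": 0.12, "gripper": 0}, {"slide": [0, 0, 0], "turn": 0.16, "gripper": 0}, {"slide": [0, 0, 0], "turn": 0.2, "gripper": 0}]'

```text
time_s: 26.6
tcp_pos: [0.4671, -0.0263, 0.0748]
eef_rot: [-180.0, -0.0, -67.7]
contact_force: [-2.0, -0.2, 4.2]
gripper_width: 0.0141
gripper_force: 41.0
```

```bash
python3 - <<'E'
from h import *
s=get_state();print(s['tcp_pos'],s['eef_rot'],s['gripper_width'],s['moment'],s['joints'])
E
```

```text
[ 0.46711859 -0.0263008   0.07480746] [-1.79973406e+02 -4.56442564e-02 -6.76531469e+01] 0.014116617699395154 [-0.39587268  0.85849     0.91259594] [ 21.01915672  10.41335192 -36.3584712    0.0657593  -43.20055093
   1.27978176]
```

Emit:
send_rows --moves '[{"slide": [0, 0, 0], "turn": 0.02, "gripper": 0}, {"slide": [0, 0, 0], "turn": 0.04, "gripper": 0}, {"slide": [0, 0, 0], "turn": 0.06, "gripper": 0}, {"slide": [0, 0, 0], "turn": 0.08, "gripper": 0}, {"slide": [0, 0, 0], "turn": 0.08, "gripper": 0}]'

```text
time_s: 27.02
tcp_pos: [0.4672, -0.0264, 0.0748]
eef_rot: [-180.0, -0.1, -74.7]
contact_force: [-1.2, -3.5, 4.6]
gripper_width: 0.0155
gripper_force: 45.8
```

```bash
python3 - <<'E'
from h import *
s=get_state();print(s['tcp_pos'],s['eef_rot'],s['gripper_width'],s['moment'])
t=cap('top');cap('side','s3.png')
for o in ('lap','mat'): print(o,[(d['p'],np.round(d['location'],3)) for d in optics.look_for('top',o)[:3]],[(d['p'],np.round(d['location'],3)) for d in optics.look_for('side',o)[:3]])
E
```

```text
[ 0.46718845 -0.02638643  0.07480664] [-1.79973145e+02 -6.55583043e-02 -7.46804916e+01] 0.015493856343544454 [-1.2934415   0.72531078  1.31155783]
lap [(0.84, array([ 0.562, -0.345,  0.022]))] [(0.53, array([ 0.464, -0.008,  0.071])), (0.48, array([ 0.603, -0.326,  0.025]))]
mat [(0.83, array([ 0.395, -0.318,  0.003])), (0.49, array([0.721, 0.224, 0.006]))] [(0.98, array([ 0.631, -0.314,  0.003])), (0.79, array([ 0.369, -0.332,  0.007]))]
```

Emit:
send_rows --moves '[{"slide": [0, 0, 0], "turn": 0, "gripper": 0.3}, {"slide": [0, 0, 0], "turn": 0, "gripper": 0.4}, {"slide": [0, 0, 0], "turn": 0, "gripper": 0.4}, {"slide": [0, 0, 0], "turn": 0, "gripper": 0.4}, {"slide": [0, 0, -0.15], "turn": 0, "gripper": 0.4}]'

```text
time_s: 27.73
tcp_pos: [0.4645, -0.0263, 0.0932]
eef_rot: [179.6, 0.0, -74.8]
contact_force: [-0.4, 0.8, -0.1]
gripper_width: 0.0345
gripper_force: 0.0
```

Emit:
send_rows --moves '[{"slide": [0, 0, -0.3], "turn": 0, "gripper": 0.4}, {"slide": [0, 0, -0.6], "turn": 0, "gripper": 0.6}, {"slide": [0, 0, -0.9], "turn": 0, "gripper": 0.8}, {"slide": [0, 0, -1.0], "turn": 0, "gripper": 0.8}, {"slide": [0, 0, -1.0], "turn": 0, "gripper": 0.8}]'

```text
time_s: 28.15
tcp_pos: [0.47, -0.0253, 0.2525]
eef_rot: [-179.4, -0.0, -74.7]
contact_force: [1.1, -0.0, -1.0]
gripper_width: 0.0566
gripper_force: 0.0
```

```bash
python3 - <<'E'
from h import *
s=get_state();print(s['tcp_pos'],s['eef_rot'],s['gripper_width'])
plan((.565,-.28,.25,-90))
E
```

```text
[ 0.47002079 -0.02530356  0.25250362] [-1.79408758e+02 -2.75098037e-02 -7.46997335e+01] 0.05661161234310587
[1.0, -0.09, 0.009] 0.094 -> [ 0.5226 -0.1664  0.2512] -83.2
[0.785, -0.19, 0.008] 0.076 -> [ 0.5649 -0.2799  0.25  ] -90.0
```

Emit:
send_rows --moves '[{"slide": [1.0, -0.09, 0.01], "turn": 0.094, "gripper": 0.8}, {"slide": [1.0, -0.09, 0.01], "turn": 0.094, "gripper": 0.8}, {"slide": [1.0, -0.09, 0.01], "turn": 0.094, "gripper": 0.8}, {"slide": [1.0, -0.09, 0.01], "turn": 0.094, "gripper": 0.8}, {"slide": [1.0, -0.09, 0.01], "turn": 0.094, "gripper": 0.8}]'

```text
time_s: 28.57
tcp_pos: [0.5206, -0.1704, 0.2435]
eef_rot: [179.9, -0.0, -83.4]
contact_force: [0.6, -0.6, 0.3]
gripper_width: 0.07
gripper_force: 0.0
```

Emit:
send_rows --moves '[{"slide": [0.785, -0.19, 0.01], "turn": 0.076, "gripper": 0.8}, {"slide": [0.785, -0.19, 0.01], "turn": 0.076, "gripper": 0.8}, {"slide": [0.785, -0.19, 0.01], "turn": 0.076, "gripper": 0.8}, {"slide": [0.785, -0.19, 0.01], "turn": 0.076, "gripper": 0.8}, {"slide": [0.785, -0.19, 0.01], "turn": 0.076, "gripper": 0.8}]'

```text
time_s: 28.98
tcp_pos: [0.5617, -0.2818, 0.2415]
eef_rot: [179.9, 0.1, -90.2]
contact_force: [-0.3, 0.5, 0.1]
gripper_width: 0.0702
gripper_force: 0.0
```

```bash
python3 - <<'E'
from h import *
s=get_state();print(s['tcp_pos'],s['eef_rot'],s['gripper_width'])
c=cap('wrist','w9.png');t=cap('top','t9.png');cap('side')
for n in('wrist','top','side'):
  for o in ('lap','mat'): print(n,o,[(d['p'],np.round(d['location'],3)) for d in optics.look_for(n,o)[:3]])
b=cv2.resize(t['img'][170:290,250:450,::-1],(400,240),interpolation=2)
cv2.imwrite('pics/z9.png',cv2.hconcat([cv2.resize(c['img'][:240,80:480,::-1],(400,240)),b]))
E
```

```text
[ 0.56172583 -0.28177507  0.24154818] [ 1.79878752e+02  5.15810488e-02 -9.02061597e+01] 0.07023677825213738
wrist lap [(0.68, array([ 0.571, -0.353,  0.023]))]
wrist mat [(0.85, array([ 0.399, -0.322,  0.006])), (0.6, array([ 0.62 , -0.301,  0.007]))]
top lap [(0.87, array([ 0.564, -0.324,  0.023]))]
top mat [(0.97, array([ 0.392, -0.326,  0.006])), (0.63, array([ 0.567, -0.291,  0.004]))]
side lap [(0.9, array([ 0.565, -0.329,  0.026]))]
side mat [(0.92, array([ 0.604, -0.295,  0.004])), (0.88, array([ 0.394, -0.315,  0.009])), (0.29, array([0.717, 0.237, 0.011]))]
```

View pics/z9.png

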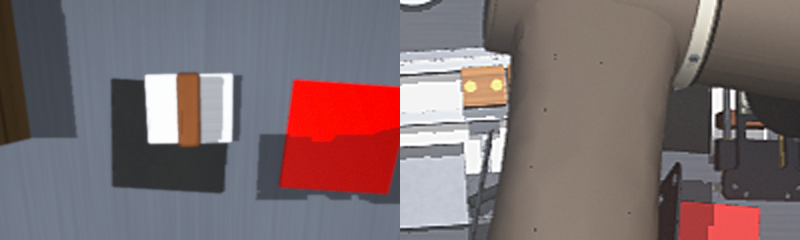

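The lap has been knocked towards the robot, about 25 mm in −x, and now overhangs the mat's edge. The handle top runs from (268,72) to (271,146) in the wrist image.

```bash
python3 - <<'E'
from h import *
c=cap('wrist')
f=lambda x,y,z: ray(c,(x+80,y),z).round(4)
h=[f(*p,.074) for p in ((178,72),(199,72),(201,147),(181,146))]; print('handle',np.mean(h,0),h)
d=h[3]-h[0]+h[2]-h[1]; print('yaw of handle',np.degrees(np.arctan2(d[1],d[0])))
q=[f(*p,.024) for p in ((145,75),(234,73),(232,143),(148,142))]; print('sole',np.mean(q,0),q)
q=[f(*p,.006) for p in ((112,80),(112,187),(222,192))]; print('mat',(q[0]+q[2])/2,q)
print(get_state()['eef_rot'])
p=np.mean(h,0)
plan((p[0],p[1],.15,-91),(p[0],p[1],.048,-91))
E
```

```text
handle [ 0.568   -0.34985  0.074  ] [array([ 0.5782, -0.3825,  0.074 ]), array([ 0.5597, -0.3825,  0.074 ]), array([ 0.5577, -0.3167,  0.074 ]), array([ 0.5764, -0.3177,  0.074 ])]
yaw of handle 91.66663515524274
sole [ 0.56905  -0.349425  0.024   ] [array([ 0.6145, -0.383 ,  0.024 ]), array([ 0.5238, -0.3849,  0.024 ]), array([ 0.5237, -0.3144,  0.024 ]), array([ 0.6142, -0.3154,  0.024 ])]
mat [ 0.5923  -0.31695  0.006  ] [array([ 0.6526, -0.379 ,  0.006 ]), array([ 0.6612, -0.2609,  0.006 ]), array([ 0.532 , -0.2549,  0.006 ])]
[-1.79955340e+02 -3.74093456e-03 -8.99825423e+01]
[0.466, -0.041, 0.625] 0.011 -> [ 0.5681 -0.3499  0.15  ] -91.0
[-0.0, 0.0, 0.68] 0.0 -> [ 0.5681 -0.3499  0.048 ] -91.0
```

Emit:
send_rows --moves '[{"slide": [0.466, -0.043, 0.2], "turn": 0, "gripper": 0.8}, {"slide": [0.466, -0.043, 0.5], "turn": 0, "gripper": 0.8}, {"slide": [0.466, -0.043, 0.8], "turn": 0, "gripper": 0.8}, {"slide": [0.466, -0.043, 0.8], "turn": 0, "gripper": 0.8}, {"slide": [0.466, -0.043, 0.8], "turn": 0, "gripper": 0.8}]'

```text
time_s: 29.9
tcp_pos: [0.5644, -0.3496, 0.1164]
eef_rot: [179.4, 0.2, -90.2]
contact_force: [-0.7, 0.1, -1.0]
gripper_width: 0.07
gripper_force: 0.0
```

```bash
python3 - <<'E'
from h import *
print(get_state()['tcp_pos']); plan((.568,-.350,.032,-90))
E
```

```text
[ 0.56440113 -0.34964576  0.11643071]
[0.002, -0.024, 0.563] -0.002 -> [ 0.568 -0.35   0.032] -90.0
```

Emit:
send_rows --moves '[{"slide": [0, -0.01, 0.2], "turn": 0, "gripper": 0.8}, {"slide": [0, -0.01, 0.35], "turn": 0, "gripper": 0.8}, {"slide": [0, -0.01, 0.5], "turn": 0, "gripper": 0.8}, {"slide": [0, -0.01, 0.55], "turn": 0, "gripper": 0.8}, {"slide": [0, -0.01, 0.55], "turn": 0, "gripper": 0.5}]'

```text
time_s: 30.32
tcp_pos: [0.5694, -0.3499, 0.0403]
eef_rot: [179.9, 0.0, -90.0]
contact_force: [-0.2, -0.1, 1.3]
gripper_width: 0.0671
gripper_force: 0.0
```

Emit:
send_rows --moves '[{"slide": [0, 0, 0], "turn": 0, "gripper": 0}, {"slide": [0, 0, 0], "turn": 0, "gripper": 0}, {"slide": [0, 0, 0], "turn": 0, "gripper": 0}, {"slide": [0, 0, 0], "turn": 0, "gripper": 0}, {"slide": [0, 0, 0], "turn": 0, "gripper": 0}]' --newtons 50

```text
time_s: 30.73
tcp_pos: [0.5702, -0.3506, 0.0419]
eef_rot: [-179.9, -0.0, -90.0]
contact_force: [-0.3, -0.4, -0.3]
gripper_width: 0.0358
gripper_force: 0.0
```

Emit:
send_rows --moves '[{"slide": [0, 0, 0], "turn": 0, "gripper": 0}, {"slide": [0, 0, 0], "turn": 0, "gripper": 0}, {"slide": [0, 0, 0], "turn": 0, "gripper": 0}, {"slide": [0, 0, 0], "turn": 0, "gripper": 0}, {"slide": [0, 0, 0], "turn": 0, "gripper": 0}]'

```text
time_s: 31.15
tcp_pos: [0.5696, -0.3505, 0.0411]
eef_rot: [180.0, -0.0, -90.0]
contact_force: [-2.8, 1.4, 4.8]
gripper_width: 0.0216
gripper_force: 50.0
```

Emit:
send_rows --moves '[{"slide": [0, 0, -0.1], "turn": 0, "gripper": 0}, {"slide": [0, 0, -0.3], "turn": 0, "gripper": 0}, {"slide": [0, 0, -0.5], "turn": 0, "gripper": 0}, {"slide": [0, 0, -0.7], "turn": 0, "gripper": 0}, {"slide": [0, 0, -0.9], "turn": 0, "gripper": 0}]'

```text
time_s: 31.57
tcp_pos: [0.569, -0.35, 0.1757]
eef_rot: [179.9, 0.1, -90.1]
contact_force: [1.5, -1.0, -4.4]
gripper_width: 0.0218
gripper_force: 50.0
```

```bash
python3 - <<'E'
from h import *
s=get_state();print(s['tcp_pos'],s['eef_rot'],s['gripper_width'],s['contact_force'])
print(V(0,-.115)); g=V(-.002,-.110)
plan((*g,.17,4.85),(*g,.125,4.85))
E
```

```text
[ 0.5690031  -0.34999771  0.17574338] [ 1.79893722e+02  7.47878706e-02 -9.00552758e+01] 0.021826291850139515 [ 1.47842579 -0.98752827 -4.43097192]
[ 0.61072295 -0.12908824]
[-0.563, -0.097, 0.014] -0.394 -> [ 0.5836 -0.2656  0.1736] -54.6
[-0.402, -0.406, 0.015] -0.394 -> [ 0.5983 -0.1811  0.1714] -19.1
[-0.061, -0.38, 0.009] -0.267 -> [ 0.6084 -0.1243  0.17  ] 4.9
[-0.0, -0.0, 0.3] 0.0 -> [ 0.6084 -0.1243  0.125 ] 4.9
```

Emit:
send_rows --moves '[{"slide": [-0.56, -0.1, 0], "turn": -0.394, "gripper": 0}, {"slide": [-0.56, -0.1, 0], "turn": -0.394, "gripper": 0}, {"slide": [-0.56, -0.1, 0], "turn": -0.394, "gripper": 0}, {"slide": [-0.56, -0.1, 0], "turn": -0.394, "gripper": 0}, {"slide": [-0.56, -0.1, 0], "turn": -0.394, "gripper": 0}]'

```text
time_s: 31.98
tcp_pos: [0.5845, -0.265, 0.1747]
eef_rot: [180.0, 0.1, -54.1]
contact_force: [-0.2, -1.5, -4.3]
gripper_width: 0.0218
gripper_force: 50.0
```

Emit:
send_rows --moves '[{"slide": [-0.4, -0.41, 0], "turn": -0.394, "gripper": 0}, {"slide": [-0.4, -0.41, 0], "turn": -0.394, "gripper": 0}, {"slide": [-0.4, -0.41, 0], "turn": -0.394, "gripper": 0}, {"slide": [-0.4, -0.41, 0], "turn": -0.394, "gripper": 0}, {"slide": [-0.4, -0.41, 0], "turn": -0.394, "gripper": 0}]'

```text
time_s: 32.4
tcp_pos: [0.5997, -0.1805, 0.1745]
eef_rot: [-180.0, 0.1, -18.7]
contact_force: [-0.1, -0.3, -3.8]
gripper_width: 0.0215
gripper_force: 50.0
```

Emit:
send_rows --moves '[{"slide": [-0.06, -0.38, 0], "turn": -0.267, "gripper": 0}, {"slide": [-0.06, -0.38, 0], "turn": -0.267, "gripper": 0}, {"slide": [-0.06, -0.38, 0], "turn": -0.267, "gripper": 0}, {"slide": [-0.06, -0.38, 0], "turn": -0.267, "gripper": 0}, {"slide": [-0.06, -0.38, 0], "turn": -0.267, "gripper": 0}]'

```text
time_s: 32.82
tcp_pos: [0.6097, -0.1244, 0.1746]
eef_rot: [-180.0, 0.1, 5.1]
contact_force: [-0.4, 0.3, -3.2]
gripper_width: 0.0215
gripper_force: 50.0
```

```bash
python3 - <<'E'
from h import *
s=get_state();print(s['tcp_pos'],s['eef_rot'],s['gripper_width'],s['contact_force'],inv(s['tcp_pos']))
cap('side','s10.png')
plan((*V(-.002,-.098),.125,4.85))
w=cap('wrist')
cv2.imwrite('pics/z10.png',cv2.hconcat([cv2.imread('pics/s10.png')[120:290,190:390],w['img'][100:270,180:380,::-1]]))
E
```

```text
[ 0.60968705 -0.12441168  0.17455853] [-1.79961609e+02  1.04452984e-01  5.06539642e+00] 0.021495631197071548 [-0.39725884  0.3392608  -3.20632248] [-0.0006368 -0.1102526]
[-0.009, -0.084, 0.331] 0.0 -> [ 0.6073 -0.1123  0.125 ] 4.9
```

View pics/z10.png

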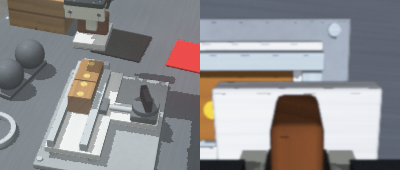

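The lap hangs level over the stop end and the row is clamped. I'll lower it until it touches.

Emit:
send_rows --moves '[{"slide": [-0.01, -0.084, 0.1], "turn": 0, "gripper": 0}, {"slide": [-0.01, -0.084, 0.2], "turn": 0, "gripper": 0}, {"slide": [-0.01, -0.084, 0.3], "turn": 0, "gripper": 0}, {"slide": [-0.01, -0.084, 0.3], "turn": 0, "gripper": 0}, {"slide": [-0.01, -0.084, 0.3], "turn": 0, "gripper": 0}]'

```text
time_s: 33.33
tcp_pos: [0.607, -0.1131, 0.13]
eef_rot: [180.0, 0.1, 4.8]
contact_force: [0.7, 0.6, -4.3]
gripper_width: 0.0217
gripper_force: 50.0
```

Emit:
send_rows --moves '[{"slide": [0, 0, 0.02], "turn": 0, "gripper": 0}, {"slide": [0, 0, 0.04], "turn": 0, "gripper": 0}, {"slide": [0, 0, 0.06], "turn": 0, "gripper": 0}, {"slide": [0, 0, 0.07], "turn": 0, "gripper": 0}, {"slide": [0, 0, 0.07], "turn": 0, "gripper": 0}]'

```text
time_s: 33.75
tcp_pos: [0.6077, -0.1128, 0.1203]
eef_rot: [180.0, -0.0, 4.9]
contact_force: [0.4, -0.4, -4.0]
gripper_width: 0.0219
gripper_force: 50.0
```

Emit:
send_rows --moves '[{"slide": [0, 0, 0.01], "turn": 0, "gripper": 0}, {"slide": [0, 0, 0.02], "turn": 0, "gripper": 0}, {"slide": [0, 0, 0.03], "turn": 0, "gripper": 0}, {"slide": [0, 0, 0.03], "turn": 0, "gripper": 0}, {"slide": [0, 0, 0.03], "turn": 0, "gripper": 0}]'

```text
time_s: 34.17
tcp_pos: [0.6079, -0.1128, 0.1165]
eef_rot: [180.0, -0.0, 4.9]
contact_force: [-3.4, 1.1, 5.4]
gripper_width: 0.0215
gripper_force: 50.0
```

Emit:
send_rows --moves '[{"slide": [0, -0.027, 0], "turn": 0, "gripper": 0}, {"slide": [0, -0.054, 0], "turn": 0, "gripper": 0}, {"slide": [0, -0.081, 0], "turn": 0, "gripper": 0}, {"slide": [0, -0.108, 0], "turn": 0, "gripper": 0}, {"slide": [0, -0.135, 0], "turn": 0, "gripper": 0}]'

```text
time_s: 34.58
tcp_pos: [0.6066, -0.0924, 0.1164]
eef_rot: [180.0, -0.1, 4.9]
contact_force: [1.1, -5.0, 6.0]
gripper_width: 0.0216
gripper_force: 50.0
```

Emit:
send_rows --moves '[{"slide": [0, -0.027, 0], "turn": 0, "gripper": 0}, {"slide": [0, -0.054, 0], "turn": 0, "gripper": 0}, {"slide": [0, -0.081, 0], "turn": 0, "gripper": 0}, {"slide": [0, -0.108, 0], "turn": 0, "gripper": 0}, {"slide": [0, -0.135, 0], "turn": 0, "gripper": 0}]'

```text
time_s: 35.0
tcp_pos: [0.6048, -0.0721, 0.1163]
eef_rot: [180.0, -0.1, 4.9]
contact_force: [-0.2, -4.8, 6.0]
gripper_width: 0.0218
gripper_force: 50.0
```

Emit:
send_rows --moves '[{"slide": [0, -0.027, 0], "turn": 0, "gripper": 0}, {"slide": [0, -0.054, 0], "turn": 0, "gripper": 0}, {"slide": [0, -0.081, 0], "turn": 0, "gripper": 0}, {"slide": [0, -0.108, 0], "turn": 0, "gripper": 0}, {"slide": [0, -0.135, 0], "turn": 0, "gripper": 0}]'

```text
time_s: 35.42
tcp_pos: [0.6029, -0.052, 0.1163]
eef_rot: [180.0, -0.1, 4.9]
contact_force: [1.1, -4.9, 5.2]
gripper_width: 0.0217
gripper_force: 50.0
```

Emit:
send_rows --moves '[{"slide": [0, -0.027, 0], "turn": 0, "gripper": 0}, {"slide": [0, -0.054, 0], "turn": 0, "gripper": 0}, {"slide": [0, -0.081, 0], "turn": 0, "gripper": 0}, {"slide": [0, -0.108, 0], "turn": 0, "gripper": 0}, {"slide": [0, -0.135, 0], "turn": 0, "gripper": 0}]'

```text
time_s: 35.83
tcp_pos: [0.6011, -0.0318, 0.1163]
eef_rot: [180.0, -0.1, 4.9]
contact_force: [0.3, -4.6, 4.8]
gripper_width: 0.0219
gripper_force: 50.0
```

Emit:
send_rows --moves '[{"slide": [0, -0.027, 0], "turn": 0, "gripper": 0}, {"slide": [0, -0.054, 0], "turn": 0, "gripper": 0}, {"slide": [0, -0.081, 0], "turn": 0, "gripper": 0}, {"slide": [0, -0.108, 0], "turn": 0, "gripper": 0}, {"slide": [0, -0.135, 0], "turn": 0, "gripper": 0}]'

```text
time_s: 36.25
tcp_pos: [0.5993, -0.0117, 0.1162]
eef_rot: [180.0, -0.0, 4.9]
contact_force: [0.1, -6.2, 5.3]
gripper_width: 0.0219
gripper_force: 50.0
```

Emit:
send_rows --moves '[{"slide": [0, -0.027, 0], "turn": 0, "gripper": 0}, {"slide": [0, -0.054, 0], "turn": 0, "gripper": 0}, {"slide": [0, -0.081, 0], "turn": 0, "gripper": 0}, {"slide": [0, -0.108, 0], "turn": 0, "gripper": 0}, {"slide": [0, -0.135, 0], "turn": 0, "gripper": 0}]'

```text
time_s: 36.67
tcp_pos: [0.5975, 0.0084, 0.1162]
eef_rot: [180.0, -0.0, 4.9]
contact_force: [0.3, -5.1, 5.9]
gripper_width: 0.0219
gripper_force: 50.0
```

Emit:
send_rows --moves '[{"slide": [0, -0.02, 0], "turn": 0, "gripper": 0}, {"slide": [0, -0.02, -0.1], "turn": 0, "gripper": 0}, {"slide": [0, -0.02, -0.2], "turn": 0, "gripper": 0}, {"slide": [0, -0.02, -0.3], "turn": 0, "gripper": 0}, {"slide": [0, -0.02, -0.4], "turn": 0, "gripper": 0}]'

```text
time_s: 37.08
tcp_pos: [0.5957, 0.0124, 0.1746]
eef_rot: [-179.9, 0.2, 4.9]
contact_force: [-0.6, -0.0, -4.0]
gripper_width: 0.0218
gripper_force: 50.0
```

```bash
python3 - <<'E'
from h import *
s=get_state();print(s['tcp_pos'],s['eef_rot'],s['gripper_width'],inv(s['tcp_pos']))
plan((.591,-.319,.175,-91),(.591,-.319,.055,-91))
t=cap('top');print([(d['p'],np.round(d['location'],3)) for d in optics.look_for('top','mat')])
E
```

```text
[0.59567165 0.0123646  0.17463644] [-1.79936366e+02  1.71190499e-01  4.91293766e+00] 0.021752210600505716 [-0.00303794  0.02721891]
[-0.082, 0.814, -0.001] 0.394 -> [ 0.5939 -0.1103  0.1748] -30.5
[0.405, 0.709, -0.001] 0.394 -> [ 0.5921 -0.2328  0.1749] -66.0
[0.522, 0.241, -0.0] 0.278 -> [ 0.591  -0.319   0.1749] -91.0
[-0.0, -0.0, 0.8] -0.0 -> [ 0.591  -0.319   0.0549] -91.0
[(0.84, array([ 0.397, -0.318,  0.006])), (0.75, array([ 0.586, -0.318,  0.004]))]
```

Stroke done at about 10 N throughout. Returning the lap to its mat.

Emit:
send_rows --moves '[{"slide": [-0.08, 0.81, 0], "turn": 0.394, "gripper": 0}, {"slide": [-0.08, 0.81, 0], "turn": 0.394, "gripper": 0}, {"slide": [-0.08, 0.81, 0], "turn": 0.394, "gripper": 0}, {"slide": [-0.08, 0.81, 0], "turn": 0.394, "gripper": 0}, {"slide": [-0.08, 0.81, 0], "turn": 0.394, "gripper": 0}]'

```text
time_s: 37.6
tcp_pos: [0.5939, -0.1123, 0.1731]
eef_rot: [179.9, 0.2, -31.1]
contact_force: [-0.1, 0.6, -5.2]
gripper_width: 0.0219
gripper_force: 50.0
```

Emit:
send_rows --moves '[{"slide": [0.4, 0.71, 0], "turn": 0.394, "gripper": 0}, {"slide": [0.4, 0.71, 0], "turn": 0.394, "gripper": 0}, {"slide": [0.4, 0.71, 0], "turn": 0.394, "gripper": 0}, {"slide": [0.4, 0.71, 0], "turn": 0.394, "gripper": 0}, {"slide": [0.4, 0.71, 0], "turn": 0.394, "gripper": 0}]'

```text
time_s: 38.02
tcp_pos: [0.5915, -0.2344, 0.1727]
eef_rot: [179.9, 0.2, -66.6]
contact_force: [1.1, -0.2, -4.4]
gripper_width: 0.0221
gripper_force: 50.0
```

Emit:
send_rows --moves '[{"slide": [0.52, 0.24, 0], "turn": 0.278, "gripper": 0}, {"slide": [0.52, 0.24, 0], "turn": 0.278, "gripper": 0}, {"slide": [0.52, 0.24, 0], "turn": 0.278, "gripper": 0}, {"slide": [0.52, 0.24, 0], "turn": 0.278, "gripper": 0}, {"slide": [0.52, 0.24, 0], "turn": 0.278, "gripper": 0}]'

```text
time_s: 38.43
tcp_pos: [0.5907, -0.3187, 0.1727]
eef_rot: [179.8, 0.1, -91.3]
contact_force: [0.3, 0.0, -4.7]
gripper_width: 0.0215
gripper_force: 50.0
```

Emit:
send_rows --moves '[{"slide": [0, 0, 0.2], "turn": 0, "gripper": 0}, {"slide": [0, 0, 0.4], "turn": 0, "gripper": 0}, {"slide": [0, 0, 0.6], "turn": 0, "gripper": 0}, {"slide": [0, 0, 0.75], "turn": 0, "gripper": 0}, {"slide": [0, 0, 0.75], "turn": 0, "gripper": 0}]'

```text
time_s: 38.85
tcp_pos: [0.5877, -0.3163, 0.0562]
eef_rot: [179.4, 0.2, -90.9]
contact_force: [-0.1, 0.5, -4.8]
gripper_width: 0.0216
gripper_force: 50.0
```

```bash
python3 - <<'E'
from h import *
s=get_state();print(s['tcp_pos'],s['eef_rot'],s['gripper_width'],s['contact_force'])
cap('side');print([(d['p'],np.round(d['location'],3)) for d in optics.look_for('side','mat')],[(d['p'],np.round(d['location'],3)) for d in optics.look_for('side','lap')])
E
```

```text
[ 0.58770009 -0.31628293  0.05621122] [179.42044957   0.23706632 -90.91395358] 0.021623482109660887 [-0.08852054  0.47370001 -4.80381423]
[(0.81, array([ 0.397, -0.311,  0.009])), (0.66, array([ 0.581, -0.288,  0.002]))] [(0.9, array([ 0.584, -0.292,  0.041]))]
```

Emit:
send_rows --moves '[{"slide": [0, 0, 0.03], "turn": 0, "gripper": 0}, {"slide": [0, 0, 0.06], "turn": 0, "gripper": 0}, {"slide": [0, 0, 0.08], "turn": 0, "gripper": 0}, {"slide": [0, 0, 0.1], "turn": 0, "gripper": 0}, {"slide": [0, 0, 0.1], "turn": 0, "gripper": 0}]'

```text
time_s: 39.42
tcp_pos: [0.5915, -0.3188, 0.0479]
eef_rot: [180.0, 0.0, -91.0]
contact_force: [-0.9, -0.2, -4.5]
gripper_width: 0.022
gripper_force: 50.0
```

Emit:
send_rows --moves '[{"slide": [0, 0, 0.01], "turn": 0, "gripper": 0}, {"slide": [0, 0, 0.02], "turn": 0, "gripper": 0}, {"slide": [0, 0, 0.03], "turn": 0, "gripper": 0}, {"slide": [0, 0, 0.04], "turn": 0, "gripper": 0}, {"slide": [0, 0, 0.04], "turn": 0, "gripper": 0}]'

```text
time_s: 39.83
tcp_pos: [0.5917, -0.3188, 0.0419]
eef_rot: [180.0, 0.0, -91.0]
contact_force: [0.1, 0.2, -4.0]
gripper_width: 0.0216
gripper_force: 50.0
```

Nearly down, since it touched at about 0.041 when picked up. One mm more, then release and retreat.

Emit:
send_rows --moves '[{"slide": [0, 0, 0.008], "turn": 0, "gripper": 0}, {"slide": [0, 0, 0.008], "turn": 0, "gripper": 0}, {"slide": [0, 0, 0.008], "turn": 0, "gripper": 0.3}, {"slide": [0, 0, 0.008], "turn": 0, "gripper": 0.7}, {"slide": [0, 0, 0.008], "turn": 0, "gripper": 0.7}]'

```text
time_s: 40.25
tcp_pos: [0.5924, -0.3191, 0.0418]
eef_rot: [-179.9, -0.0, -91.0]
contact_force: [0.2, 0.2, 0.0]
gripper_width: 0.0344
gripper_force: 0.0
```

Emit:
send_rows --moves '[{"slide": [0, 0, 0], "turn": 0, "gripper": 0.7}, {"slide": [0, 0, 0], "turn": 0, "gripper": 0.7}, {"slide": [0, 0, 0], "turn": 0, "gripper": 0.7}, {"slide": [0, 0, 0], "turn": 0, "gripper": 0.7}, {"slide": [0, 0, -0.1], "turn": 0, "gripper": 0.7}]'

```text
time_s: 40.67
tcp_pos: [0.59, -0.3182, 0.0533]
eef_rot: [179.7, 0.1, -91.1]
contact_force: [-0.7, 0.3, -0.4]
gripper_width: 0.0606
gripper_force: 0.0
```

Emit:
send_rows --moves '[{"slide": [0, 0, -0.2], "turn": 0, "gripper": 0.7}, {"slide": [0, 0, -0.4], "turn": 0, "gripper": 0.7}, {"slide": [0, 0, -0.7], "turn": 0, "gripper": 0.7}, {"slide": [0, 0, -1.0], "turn": 0, "gripper": 0.7}, {"slide": [0, 0, -1.0], "turn": 0, "gripper": 0.7}]'

```text
time_s: 41.08
tcp_pos: [0.595, -0.3206, 0.2151]
eef_rot: [-179.4, -0.3, -91.0]
contact_force: [1.2, -0.1, 1.8]
gripper_width: 0.0614
gripper_force: 0.0
```

Emit:
send_rows --moves '[{"slide": [-0.5, 0.3, -0.2], "turn": 0, "gripper": 0.7}, {"slide": [-0.5, 0.3, -0.2], "turn": 0, "gripper": 0.7}, {"slide": [-0.5, 0.3, -0.2], "turn": 0, "gripper": 0.7}, {"slide": [-0.5, 0.3, -0.2], "turn": 0, "gripper": 0.7}, {"slide": [-0.5, 0.3, -0.2], "turn": 0, "gripper": 0.7}]'

```text
time_s: 41.5
tcp_pos: [0.5484, -0.2427, 0.2369]
eef_rot: [-179.9, -0.0, -90.9]
contact_force: [0.4, -0.3, 1.0]
gripper_width: 0.0611
gripper_force: 0.0
```

```bash
python3 - <<'E'
from h import *
s=get_state();print(s['time_s'],s['tcp_pos'])
c=cap('wrist');d=cap('side')
for n in('wrist','side'):
  for o in ('lap','mat','block_mid','block_short','bezel','balls','shadow_pin'): print(n,o,[(d_['p'],np.round(d_['location'],3)) for d_ in optics.look_for(n,o)[:2]])
cv2.imwrite('pics/z11.png',cv2.hconcat([cv2.resize(c['img'][:,:,::-1],(400,300)),cv2.resize(d['img'][:,:,::-1],(400,300))]))
E
```

```text
41.5 [ 0.54843232 -0.24268839  0.23686764]
wrist lap [(0.8, array([ 0.586, -0.32 ,  0.025]))]
wrist mat [(0.75, array([ 0.594, -0.328,  0.005])), (0.71, array([ 0.532, -0.144,  0.012]))]
wrist block_mid [(0.83, array([ 0.602, -0.077,  0.084]))]
wrist block_short []
wrist bezel []
wrist balls [(0.83, array([ 0.762, -0.178,  0.047]))]
wrist shadow_pin []
side lap [(0.97, array([ 0.584, -0.294,  0.025]))]
side mat [(0.89, array([ 0.395, -0.311,  0.006])), (0.58, array([ 0.576, -0.288,  0.003]))]
side block_mid [(0.56, array([ 0.601, -0.081,  0.089]))]
side block_short [(0.7, array([0.555, 0.012, 0.039])), (0.68, array([0.6  , 0.006, 0.086]))]
side bezel [(0.72, array([0.767, 0.091, 0.015]))]
side balls [(0.92, array([ 0.776, -0.07 ,  0.055])), (0.67, array([0.598, 0.004, 0.085]))]
side shadow_pin [(0.67, array([0.717, 0.237, 0.01 ]))]
```

View pics/z11.png

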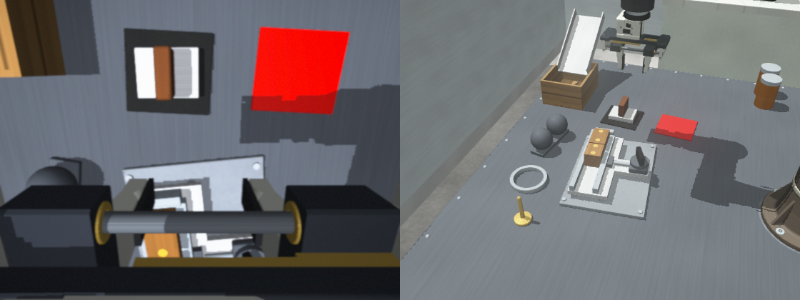

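The lap is centred on the black mat, the blocks are clamped, and the bystanders are where they were. One last check of the row, then hand in.

```bash
python3 - <<'E'
from h import *
for n in('top','side'):
    c=cap(n); im=c['img'].astype(int); m=((im[:,:,0]-im[:,:,2])>50).astype(np.uint8)
    for k in cv2.findContours(m,0,2)[0]:
        r=cv2.minAreaRect(k); q=np.array([inv(ray(c,b,.085)) for b in cv2.boxPoints(r)])
        if cv2.contourArea(k)>60 and abs(q.mean(0)).max()<.1: print(n,r,q.round(3).tolist())
    for u in (-.04,-.033,-.03,-.025): 
        v=proj(c,[*V(-.003,u),.085]).round().astype(int); print(u,im[v[1],v[0]])
E
```

```text
-0.04 [139 124 113]
-0.033 [139 124 113]
-0.03 [139 124 113]
-0.025 [138 123 113]
side ((275.291748046875, 198.45211791992188), (22.369441986083984, 42.66239547729492), 19.29004669189453) [[0.024, 0.024], [0.028, -0.122], [-0.024, -0.105], [-0.024, 0.037]]
-0.04 [193 158 110]
-0.033 [135 110  85]
-0.03 [169 136 100]
-0.025 [213 183 121]
```

```bash
python3 -c "
from plant import order
print(order.close_job())"
```

```text
the job is handed in; nothing more can be done
None
```

I handed the job in; the system gave no verdict. The mid and short blocks, the only two there, are clamped in a close row. The lap made one stroke over them at about 10 N and is back flat on its black mat, and the bezel, balls and pin look undisturbed in the last views.

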